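# Clear the hatch and take the dial padlock off its hasp

## Robot

A 7-joint arm with a two-finger parallel gripper is mounted at the origin on the work surface. World frame = base frame: x ahead of the robot, y to its left, z up, the work surface at z = 0. Lengths are in mm, angles in rad, forces in N, time in s.
With the tool pointing down it reaches from about 425 to 875 mm from the base axis. Payload 9.9 kg.
Tool frame: the origin (TCP) lies at the very end of the fingers, on their centre line; the grasp point (between the pads) lies 19 mm behind it; z points along the fingers, y is the direction in which the jaws open and shut (so a half turn about z gives the same grasp; the last joint's range is limited). The gripper opens to 85 mm and grips with 20 to 120 N. Pads are 22 mm wide; open, the fingers measure 114 mm over their backs; the gripper's body (76 mm by 85 mm) begins 54 mm behind the grasp point. The pads swing forward as they close: fully open they stand 13 mm farther back than shut.
Start: joints at [1.065, 0.576, 0.025, 1.437, -0.015, 1.129, -0.057], TCP at [276.352, -615.84, 231.289] pointing down, gripper open.
Joint ranges: [-2.76, 2.76], [-0.34, 2.15], [-1.52, 1.57], [0.19, 2.46], [-1.09, 4.23], [0.17, 1.99], [-2.82, 2.82]. Speed limits (rad/s): [2.22, 2.22, 3.01, 3.01, 3.14, 3.14, 3.14].

## Interface

Orientations are given as a rotation vector (axis times angle).
In Python, from cell import r, viewer gives the robot as it stands.
- The arm moves only by the tool servo_tool, never from a script. Its argument "series" is a list of rows, each a list of 5 numbers: the opening in per cent of the stroke, from 0 (shut) to 100 (fully open), then the shift along the tool's x, y, z in cm, then the turn about the tool's z in rad. A call has 1 to 12 rows; each row shifts and turns the commanded pose from where the row before left it, along the tool's axes as they then stand; what a row does not reach is not made up. A row lasts 1/10 s, in which the tool goes at most 50 mm and 8.59 degrees, less where a joint would pass 70% of its speed; a pose out of reach is approached as far as the arm can. A call is refused whole if a number of a shift passes 5 or a number of a turn 0.15, either way. A call with a gripper value outside its range is refused whole. The fingers move at their own pace and stop on an object; "newtons" is the grip in N (left out, the last holds). Time passes only in rows, so rows that do not move let the fingers close. It gives the time, the measured TCP pose, the force and the opening at its end, in the units of the state.
- r.get_state(): the state, without advancing time (a new reading comes with each control period).
- viewer.capture(name): name is "scene" or "top"; returns a dict with "frame" (384x512x3 uint8, blue, green, red), "fx", "fy", "cx", "cy" (pixels), "k1" (the pictures are not rectified: a ray, as slopes to the right and down, at radius r is drawn at 1 + k1 r^2 times it, then the intrinsics apply), "world_to_cam" (4x4, takes a point from world to camera coordinates). Camera axes: x right, y up, looking along -z (the intrinsics and any distortion apply to the point x, -y, -z); pixel columns grow to the right and rows downward; lengths in mm; the calibration is good to about 2 mm. A picture is of the moment at which its call begins. There is no depth.
- r.finish_job(): hands the job in, once; it reports no verdict.
The state is a dict: "clock": time; "q": joint angles; "qvel": joint speeds; "joint_torque": joint torques, N m; "tcp_pos": TCP position; "tcp_rot": TCP orientation; "contact_force": force on the tool from outside, world axes, zero at the start; "torque": the same for the moment, N m; "width": finger opening in mm.
Only numpy, scipy, OpenCV 4.12 (cv2) and the standard library are available. Lean on these libraries where they do the work, as an engineer would, in place of code of your own. Each camera call takes 0.05 s, during which the arm holds its last target.

## Task

The steel chest has to be opened: first clear its hatch lid by setting its two cartons down gently, one at a time, squarely on top of the carton on the bench, so that the three make one straight column. Then turn the padlock's dial to its opening notch, the fourth click clockwise from the index mark at the shackle, pull the shackle open, take the lock off the staple and finish holding it up in the gripper, dial upwards and shackle still open, at least 10 cm clear above the chest: do not put it down or let go. Leave everything else where it is.

Things in the scene. Friction and masses are not known exactly. Their poses are not given: they have to be found in the camera images.
- chest: Fixed grey steel chest, 290 (x) x 340 (y) x 100 mm high; origin under its centre, z up, x away from its front. Flat top: fixed front deck (chest x -145 to -34 mm), behind it the shut hatch lid (x -34 to 137 mm), held by a hasp: a flat strap hinged on the lid (its hinge, 10 mm high, 66 mm behind the staple) drops over a staple on the deck.
- staple (a point): Staple: fixed upright loop of 5 mm round bar on the deck, in the chest's y-z plane. Its inner leg stands at this point, its other leg 28 mm off towards the chest's +y; top of the loop 26.5 mm above the deck, opening between the legs 23 mm wide, 21.5 mm high. This point is on the inner leg's axis, 11 mm above the deck.
- lock: Round steel padlock lying dial up on the deck: body 54 mm across, 22 mm thick, on it a black dial disc 41 mm across, 4 mm thick. About 0.26 kg. Origin: centre of its underside; z up through the dial; x towards the shackle. It can shift some mm and yaw 0.2 rad until the shackle bears on the staple. Its rim can be gripped from above across its y (54 mm).
- dial_knob (a point): On the dial's axis, 34 mm above the lock's underside: where to grip the dial's round knurled knob, 24 mm across, 15 mm tall, standing on the dial disc 26 to 41 mm above the lock's underside. It turns with the dial.
- lock_dial (a joint): Dial angle in rad, growing clockwise seen from above; 0: the white pointer is at the index, the broad white mark at the shackle. Turns endlessly, with a click (0.03 N m) every 0.524 rad (12 notches, thin white marks) that pulls it to the nearest notch. Opens only at the fourth notch clockwise from the index, 2.094 rad, within about 0.15 rad.
- lock_shackle (a joint): How far the shackle is drawn out of the lock body, m: 0 shut, 0.022 fully open (stop). Blocked after a millimetre unless the dial is at its opening notch; then a few newtons draw it, and it stays where left. Pulling the body away from the staple, along the lock's -x (about 8 mm of slack first), draws it open.
- shackle_crown (a point): Middle of the shackle's bend. The shackle is a U of 7 mm bar, 11 mm above the lock's underside, its legs at lock y -14.5 (captive) and +14.5 mm (free). Shut, this point is at lock x = 52.5 mm, the free leg ends in the body and passes through the staple's opening, and the staple's inner leg is inside the U, about 38 mm from the lock's origin.
- free_leg_tip (a point): Tip of the shackle's free leg, at lock x = 20 mm shut, 42 mm open, y = 14.5 mm. To take the open lock off: slide it back towards the staple until the staple's bar is in the gap between the body's rim (radius 27 mm) and this tip, about 34.5 mm ahead of the lock's origin (5 mm room either way), then lift straight up by 30 mm or more.
- carton_a: Closed brown cardboard carton with a strip of tape along its top, 120 x 60 x 45 mm (x, y, z), about 0.15 kg; origin at the centre of its underside, x along the 120 mm, z up. Pinch it across the 60 mm. At first on the hatch lid.
- carton_b: Closed brown cardboard carton with a strip of tape along its top, 120 x 60 x 45 mm (x, y, z), about 0.15 kg; origin at the centre of its underside, x along the 120 mm, z up. Pinch it across the 60 mm. Same as the other; at first on the hatch lid.
- carton_base: Closed brown cardboard carton with a strip of tape along its top, 120 x 60 x 45 mm (x, y, z), about 0.15 kg; origin at the centre of its underside, x along the 120 mm, z up. Pinch it across the 60 mm. Stands on the bench beside the chest: the foot of the column.
- tote: Bystander: open black plastic tote, 150 x 110 x 70 mm, origin under its centre.
- multimeter: Bystander: yellow hand multimeter lying on the bench, 170 x 85 x 45 mm, origin under its centre.
- tape: Bystander: roll of tape lying flat, 90 mm across, 20 mm high, origin under its centre.
- spray_bottle: Bystander: white bottle, 60 mm across, 150 mm tall, origin under its centre.
- mug: Bystander: white mug, 80 mm across, 90 mm tall, handle at its +y, origin under its centre.
- screwdriver: Bystander: short screwdriver, about 90 mm long, lying on the chest's front deck near its +y end.
Not all that is in view belongs to the job. What is shaped like the carton_a but green or turquoise is not meant.

How it is judged (in metres and radians):
On the way, in this order (a step that is already met when the one before it is completed fails the run):
1. both cartons stand squarely on the column, let go, the lock still shut (((z of carton_a in the frame of carton_base between 0.042 and 0.048 m and horizontal distance between carton_a and carton_base below 0.01 m and angle between the x axis of carton_a and the x axis of carton_base, either way round below 0.12 rad and angle between each of carton_a, carton_b's own z axis and vertical below 0.05 rad and contact force between the fingers and carton_a below 0.2 N and linear speed of each of carton_a, carton_b below 0.03 m/s and z of carton_b in the frame of carton_a between 0.042 and 0.048 m and horizontal distance between carton_b and carton_a below 0.01 m and angle between the x axis of carton_b and the x axis of carton_a, either way round below 0.12 rad and contact force between the fingers and carton_b below 0.2 N) or (z of carton_b in the frame of carton_base between 0.042 and 0.048 m and horizontal distance between carton_b and carton_base below 0.01 m and angle between the x axis of carton_b and the x axis of carton_base, either way round below 0.12 rad and angle between each of carton_b, carton_a's own z axis and vertical below 0.05 rad and contact force between the fingers and carton_b below 0.2 N and linear speed of each of carton_b, carton_a below 0.03 m/s and z of carton_a in the frame of carton_b between 0.042 and 0.048 m and horizontal distance between carton_a and carton_b below 0.01 m and angle between the x axis of carton_a and the x axis of carton_b, either way round below 0.12 rad and contact force between the fingers and carton_a below 0.2 N)) and value of joint lock_shackle below 0.005 m), for 0.2 s.
2. the shackle is pulled open (value of joint lock_shackle above 0.017 m), for 0.1 s.
At the end, for the whole second after the job is handed in: The gripper holds the lock still, dial up within 0.35 rad, shackle drawn over 17 mm, its underside over 195 mm above the bench, clear of chest and staple; the cartons stand untouched in one column, each within 10 mm and 0.12 rad of the one below (((z of carton_a in the frame of carton_base between 0.042 and 0.048 m and horizontal distance between carton_a and carton_base below 0.01 m and angle between the x axis of carton_a and the x axis of carton_base, either way round below 0.12 rad and angle between each of carton_a, carton_b's own z axis and vertical below 0.05 rad and contact force between the fingers and carton_a below 0.2 N and linear speed of each of carton_a, carton_b below 0.03 m/s and z of carton_b in the frame of carton_a between 0.042 and 0.048 m and horizontal distance between carton_b and carton_a below 0.01 m and angle between the x axis of carton_b and the x axis of carton_a, either way round below 0.12 rad and contact force between the fingers and carton_b below 0.2 N) or (z of carton_b in the frame of carton_base between 0.042 and 0.048 m and horizontal distance between carton_b and carton_base below 0.01 m and angle between the x axis of carton_b and the x axis of carton_base, either way round below 0.12 rad and angle between each of carton_b, carton_a's own z axis and vertical below 0.05 rad and contact force between the fingers and carton_b below 0.2 N and linear speed of each of carton_b, carton_a below 0.03 m/s and z of carton_a in the frame of carton_b between 0.042 and 0.048 m and horizontal distance between carton_a and carton_b below 0.01 m and angle between the x axis of carton_a and the x axis of carton_b, either way round below 0.12 rad and contact force between the fingers and carton_a below 0.2 N)) and value of joint lock_shackle above 0.017 m and height (world z) of lock above 0.195 m and angle between lock's own z axis and vertical below 0.35 rad and contact force between the fingers and lock above 1 N and contact force between lock and chest below 0.2 N and linear speed of lock below 0.04 m/s); the arm keeps its last pose, push and grip.
It fails at once if a carton is dropped or thrown ((linear speed of carton_a above 0.6 m/s and contact force between the fingers and carton_a below 0.1 N) or (linear speed of carton_b above 0.6 m/s and contact force between the fingers and carton_b below 0.1 N)).
It fails at once if a carton is tipped over (angle between any of carton_a, carton_b, carton_base's own z axis and vertical above 0.6 rad).
It fails at once if the column's bottom carton is shifted (distance of carton_base from where it was at the start of the episode above 0.03 m).
It fails at once if a bystander is moved (distance of any of tote, multimeter, tape, spray_bottle, mug, screwdriver from where it was at the start of the episode above 0.03 m).
It also fails if it takes over 72 s, if anything falls off the work surface, if the arm or the gripper's body presses on something with over 40 N, if the wrist force passes 120 N, or if a joint passes its speed limit or range.

## Working session

There is one attempt and no reset: what is moved stays moved. The work goes in short steps, Python scripts to look and compute and a tool call to move; the robot and the scene stay as the last step left them, time stands still between calls to the robot, and variables do not carry over. Pictures are saved under pics/ and viewed, and the job is handed in when it is done.

Besides the shell and the picture viewer there is one more tool, called after ">>>" as a command line: name --pt "numbers of a row" for each row, then --argument value for the rest. servo_tool: Moves the arm, as the interface text tells. Its arguments: {"type":"object","properties":{"series":{"type":"array"},"newtons":{"type":"number"}},"required":["series"]}

```bash
ls; mkdir -p pics
python3 - <<'E'
from cell import r, viewer
import cv2,numpy as np
print(r.get_state())
for n in ("scene","top"):
    c=viewer.capture(n); cv2.imwrite(f"pics/{n}0.png",cv2.resize(c["frame"],None,fx=1.5,fy=1.5,interpolation=cv2.INTER_CUBIC))
    print(n,{k:c[k] for k in c if k!="frame"})
E
```

```text
pics
{'clock': 0.0, 'q': array([ 1.06520361,  0.57655347,  0.02485872,  1.43790764, -0.01501529,
        1.1289951 , -0.0565128 ]), 'qvel': array([-0.00014282, -0.00111838, -0.00071772, -0.00079415,  0.00163952,
       -0.00029819, -0.00093606]), 'joint_torque': array([-4.58948925e-04, -7.65772748e+01,  2.24997707e+00, -2.85967666e+01,
        1.52462610e-02,  1.27928605e-02,  7.62065525e-06]), 'tcp_pos': array([ 276.1594126 , -615.42684233,  230.42875423]), 'tcp_rot': array([-3.07039925e+00, -6.57314134e-01,  6.77893424e-04]), 'contact_force': array([ 0.11385636, -0.1279511 , -0.37013673]), 'torque': array([ 0.00800408, -0.04073835, -0.01968083]), 'width': 85.66087915774776}
scene {'fx': 408.81236200578167, 'fy': 408.81236200578167, 'cx': 260.13569719382104, 'cy': 189.3591670544609, 'k1': -0.059574762753435116, 'world_to_cam': array([[ 3.86464336e-01,  9.22176280e-01,  1.53696413e-02,
        -2.16731022e+02],
       [-6.70224736e-01,  2.69350887e-01,  6.91555423e-01,
         2.84653711e+02],
       [ 6.33596181e-01, -2.77562621e-01,  7.22159865e-01,
        -1.80109734e+03],
       [ 0.00000000e+00,  0.00000000e+00,  0.00000000e+00,
         1.00000000e+00]])}
top {'fx': 396.23285797112214, 'fy': 396.23285797112214, 'cx': 258.67693938482404, 'cy': 196.46769812258867, 'k1': 0.015590153386485643, 'world_to_cam': array([[-2.08793196e-02, -9.99773545e-01,  4.11246384e-03,
         2.30494785e+00],
       [ 9.96496226e-01, -2.04773114e-02,  8.10922415e-02,
        -5.30457891e+02],
       [-8.09896656e-02,  5.79120552e-03,  9.96698117e-01,
        -1.26162660e+03],
       [ 0.00000000e+00,  0.00000000e+00,  0.00000000e+00,
         1.00000000e+00]])}
```

View pics/scene0.png

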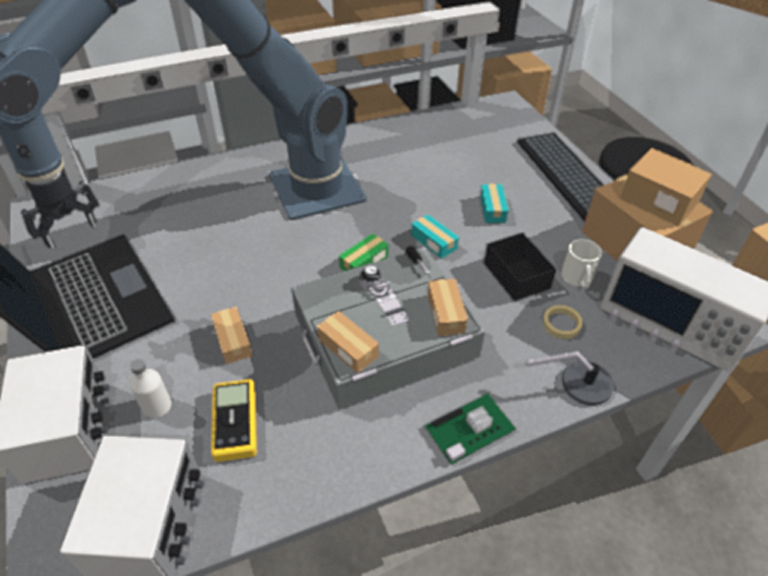

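View pics/top0.png

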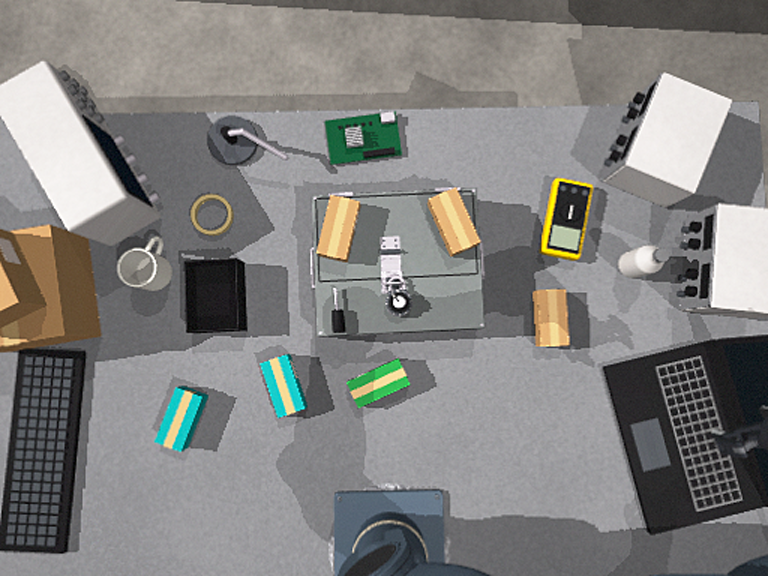

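```bash
cat > h.py <<'E'
from cell import r, viewer
import cv2,numpy as np
from scipy.spatial.transform import Rotation as R
def cap(n): return viewer.capture(n)
def proj(c,P):
    P=np.atleast_2d(P); q=P@c["world_to_cam"][:3,:3].T+c["world_to_cam"][:3,3]
    s=np.c_[q[:,0],-q[:,1]]/(-q[:,2:3]); r2=(s**2).sum(1,keepdims=True)
    s=s*(1+c["k1"]*r2); return s*[c["fx"],c["fy"]]+[c["cx"],c["cy"]]
def back(c,uv,z):
    K=np.array([[c["fx"],0,c["cx"]],[0,c["fy"],c["cy"]],[0,0,1]])
    s=cv2.undistortPoints(np.array(uv,float).reshape(-1,1,2),K,np.array([c["k1"],0,0,0,0])).reshape(-1,2)
    M=c["world_to_cam"]; d=np.c_[s[:,0],-s[:,1],-np.ones(len(s))]@M[:3,:3]
    o=-M[:3,:3].T@M[:3,3]; t=(z-o[2])/d[:,2]; return o+d*t[:,None]
def crop(c,u,v,w,h,k,name):
    f=c["frame"][v:v+h,u:u+w]; cv2.imwrite("pics/"+name,cv2.resize(f,None,fx=k,fy=k,interpolation=cv2.INTER_CUBIC))
E
python3 - <<'E'
from h import *
import pickle
d={n:cap(n) for n in("top","scene")}
pickle.dump(d,open("d0.pkl","wb"))
crop(d["top"],200,115,190,125,4,"t1.png")
crop(d["scene"],130,150,200,125,4,"s1.png")
E
```

```text
(no output)
```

View pics/t1.png

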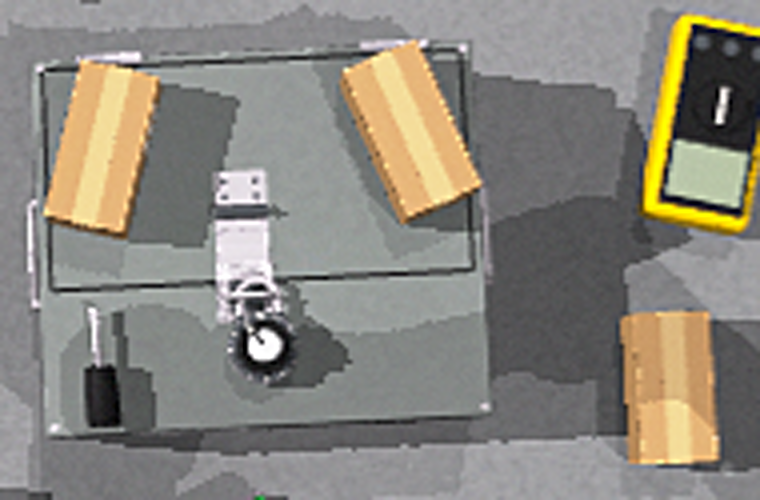

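View pics/s1.png

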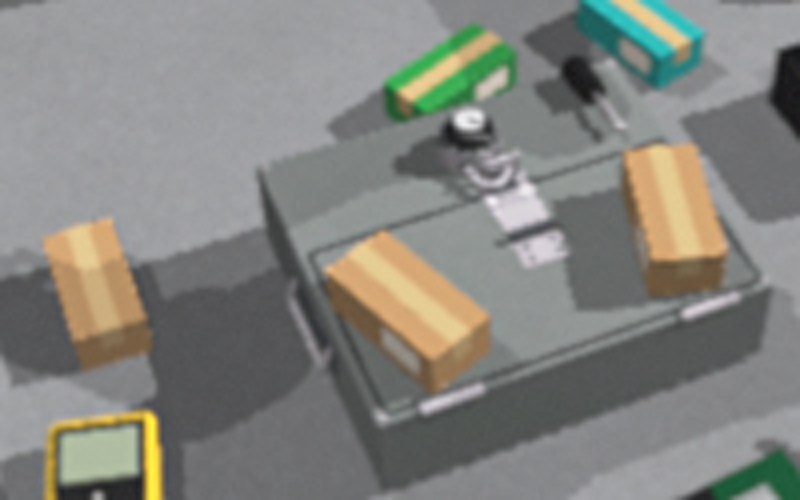

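```bash
cat >> h.py <<'E'
from scipy.optimize import minimize
S=np.array([[a,b,c] for a in(-60,60) for b in(-30,30) for c in(0,45)],float)
def boxpts(x,y,z,yaw,z2=45):
    p=S.copy(); p[:,2]*=z2/45; return R.from_euler("z",yaw).apply(p)+[x,y,z]
def brown(c):
    h=cv2.cvtColor(c["frame"],cv2.COLOR_BGR2HSV)
    return cv2.inRange(h,(8,55,60),(22,255,255))
K8=8
def hullof(c,uv,rad=30):
    m=brown(c); n,l,st,ce=cv2.connectedComponentsWithStats(m)
    u,v=uv; k=l[int(round(v)),int(round(u))]
    if k==0: k=1+np.argmin(((ce[1:]-uv)**2).sum(1))
    return (l==k), st[k]
def fit(cs,p0,z,fixz=45):
    T=[]
    for c in cs:
        uv=proj(c,[[p0[0],p0[1],z+fixz]])[0]; m,st=hullof(c,uv)
        x0,y0,w,h=st[0]-6,st[1]-6,st[2]+12,st[3]+12
        mm=m[y0:y0+h,x0:x0+w].astype(np.uint8)
        cn,_=cv2.findContours(mm,cv2.RETR_EXTERNAL,cv2.CHAIN_APPROX_NONE)
        mm=cv2.drawContours(mm.copy(),cn,-1,1,-1)
        T.append((c,x0,y0,mm.astype(float),st))
    def cost(p):
        s=0
        for c,x0,y0,mm,st in T:
            q=proj(c,boxpts(p[0],p[1],z,p[2],fixz)); hl=cv2.convexHull(((q-[x0,y0]+.5)*K8).astype(np.float32))
            im=np.zeros((mm.shape[0]*K8,mm.shape[1]*K8),np.uint8)
            cv2.fillPoly(im,[np.round(hl*16).astype(np.int32)],1,shift=4)
            im=im.reshape(mm.shape[0],K8,mm.shape[1],K8).mean((1,3))
            s+=np.abs(im-mm).sum()/mm.sum()
        return s
    best=None
    for k in range(2):
        a=p0 if best is None else best.x
        b=minimize(cost,a,method="Nelder-Mead",options=dict(initial_simplex=np.array([a,a+np.array([8,0,0]),a+np.array([0,8,0]),a+np.array([0,0,.1])])))
        best=b
    return best.x,best.fun
E
python3 - <<'E'
from h import *
import pickle
d=pickle.load(open("d0.pkl","rb")); t,s=d["top"],d["scene"]
def U(a): return np.array(a)/4+[200,115]-0.375
# chest corners top z=100
print("chest",back(t,[U((42,68)),U((463,47)),U((487,408)),U((53,430))],100))
print("knob",back(t,[U((266,345))],141),back(t,[U((266,345))],100))
G={"L":((100,148),100),"Rt":((411,131),100),"base":((670,387),0)}
for n,(uv,z) in G.items():
    p=back(t,[U(uv)],z+45)[0]; 
    y0={"L":-.15,"Rt":.4,"base":0.0}[n]
    for cs in ([t],[s],[t,s]):
        x,f=fit(cs,np.array([p[0],p[1],y0]),z); print(n,x.round(3),round(f,3))
E
```

```text
chest [[ 727.23218831  136.96476134  100.        ]
 [ 737.21887012 -187.54473067  100.        ]
 [ 458.89368281 -196.75195874  100.        ]
 [ 449.09544982  131.76218427  100.        ]]
knob [[507.26718737 -29.56196262 141.        ]] [[510.12430794 -30.56304761 100.        ]]
L [ 6.58005e+02  8.93690e+01 -2.46000e-01] 0.043
L [ 6.56812e+02  8.93870e+01 -2.55000e-01] 0.071
L [ 6.5748e+02  8.9471e+01 -2.4900e-01] 0.118
Rt [ 6.66969e+02 -1.40823e+02  3.84000e-01] 0.044
Rt [ 6.65633e+02 -1.41443e+02  3.88000e-01] 0.036
Rt [ 6.66157e+02 -1.41012e+02  3.88000e-01] 0.082
base [ 4.74344e+02 -3.56176e+02  9.00000e-03] 0.038
base [ 4.73107e+02 -3.56668e+02  2.60000e-02] 0.052
base [ 4.73840e+02 -3.56546e+02  2.30000e-02] 0.095
```

```bash
cat >> h.py <<'E'
def go(x,y,z,yaw,s=None):
    s=s or r.get_state(); M=R.from_rotvec(s["tcp_rot"]).as_matrix()
    d=M.T@(np.array([x,y,z])-s["tcp_pos"])/10
    cy=np.arctan2(M[1,0],M[0,0]); t=(yaw-cy+np.pi/2)%np.pi-np.pi/2
    print("t",round(s["clock"],2),"pos",s["tcp_pos"].round(1),"yaw",round(cy,3),"tilt",round(np.arccos(-M[2,2]),4),"w",round(s["width"],1),"F",s["contact_force"].round(1),"q",s["q"].round(2))
    print("shift cm",d.round(2),"turn",round(-t,3))
E
python3 - <<'E'
from h import *
go(666.2,-141,190,.388)
E
```

```text
t 0.2 pos [ 276.3 -615.6  230.8] yaw 0.422 tilt 0.001 w 85.7 F [-0.3 -0.   0.2] q [ 1.07  0.58  0.02  1.44 -0.01  1.13 -0.06]
shift cm [ 55.01 -27.33   4.1 ] turn 0.034
```

>>> servo_tool --pt "100 3 -1.5 0 0" --pt "100 4 -2 0 0" --pt "100 4 -2 0 0" --pt "100 4 -2 0 0" --pt "100 4 -2 0 0" --pt "100 4 -2 0 0" --pt "100 4 -2 0 0" --pt "100 4 -2 0 0" --pt "100 4 -2 0 0" --pt "100 4 -2 0 0" --pt "100 4 -2 0 0" --pt "100 4 -2 0 0" --newtons 25

```text
clock: 1.4
tcp_pos: [609.9, -207.5, 231.3]
tcp_rot: [3.072, 0.658, -0.0]
contact_force: [1.0, -0.6, -0.5]
width: 85.7
```

```bash
python3 -c "
from h import *
go(666.2,-141,190,.388)"
```

```text
t 1.4 pos [ 609.9 -207.5  231.3] yaw 0.422 tilt 0.0001 w 85.7 F [ 1.  -0.6 -0.5] q [ 0.27  0.53 -0.02  1.52  0.01  1.09 -0.91]
shift cm [ 7.86 -3.76  4.13] turn 0.034
```

>>> servo_tool --pt "100 4 -1.9 0.5 0.034" --pt "100 3 -1.4 0.5 0" --pt "100 1 -0.5 1 0" --pt "100 0 0 1.5 0" --pt "100 0 0 0.6 0" --pt "100 0 0 0 0"

```text
clock: 2.0
tcp_pos: [666.3, -143.6, 189.1]
tcp_rot: [-3.083, -0.604, 0.004]
contact_force: [-0.3, -0.8, -0.2]
width: 85.6
```

```bash
python3 -c "
from h import *
go(666.2,-141,105,.388)
c=cap('top');crop(c,270,100,70,70,8,'a1.png');c=cap('scene');crop(c,180,180,100,90,8,'a2.png')"
```

```text
t 2.0 pos [ 666.3 -143.6  189.1] yaw 0.387 tilt 0.0026 w 85.6 F [-0.3 -0.8 -0.2] q [ 0.15  0.62 -0.02  1.47  0.01  1.05 -1.05]
shift cm [ 0.11 -0.24  8.41] turn -0.001
```

View pics/a2.png

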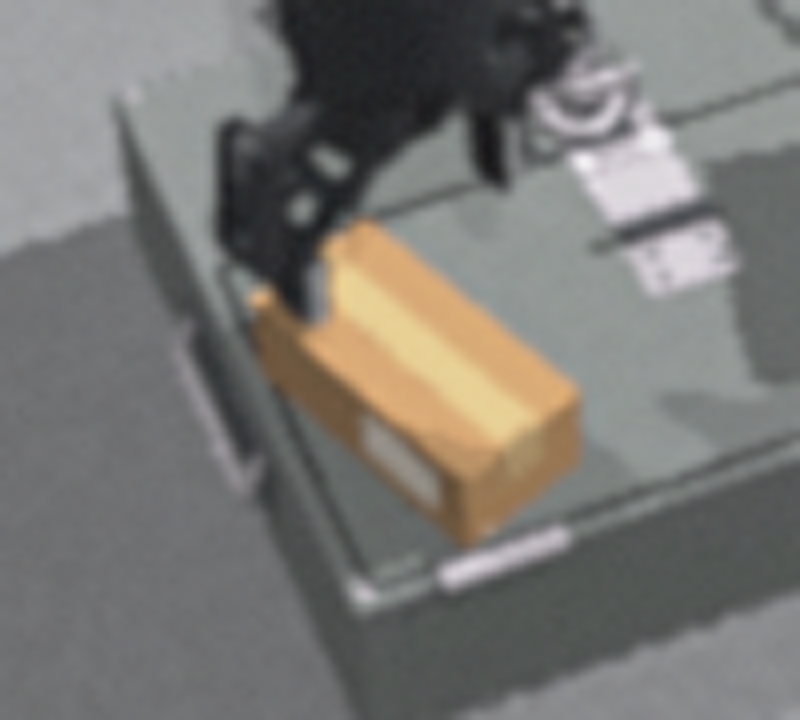

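>>> servo_tool --pt "100 0.1 -0.2 1 0" --pt "100 0 0 2 0" --pt "100 0 0 1.5 0" --pt "100 0 0 0 0"

```text
clock: 2.5
tcp_pos: [666.3, -140.2, 143.1]
tcp_rot: [-3.081, -0.605, 0.005]
contact_force: [0.9, -1.0, -0.6]
width: 85.5
```

```bash
python3 -c "
from h import *
go(666.2,-141,105,.388)"
```

```text
t 2.5 pos [ 666.3 -140.2  143.1] yaw 0.388 tilt 0.0035 w 85.5 F [ 0.9 -1.  -0.6] q [ 0.15  0.66 -0.02  1.52  0.02  0.96 -1.06]
shift cm [-0.03  0.08  3.81] turn -0.0
```

>>> servo_tool --pt "100 0 0 1.5 0" --pt "100 0 0 1.5 0" --pt "100 0 0 0.7 0" --pt "100 0 0 0 0" --pt "0 0 0 0 0" --pt "0 0 0 0 0" --pt "0 0 0 0 0" --pt "0 0 0 0 0" --pt "0 0 0 0 0" --newtons 25

```text
clock: 3.4
tcp_pos: [668.2, -140.5, 109.1]
tcp_rot: [3.082, 0.605, 0.002]
contact_force: [-0.3, -0.4, 5.8]
width: 60.0
```

```bash
python3 -c "
from h import *
go(473.8,-356.5,190,.02)"
```

```text
t 3.4 pos [ 668.2 -140.5  109.1] yaw 0.388 tilt 0.0013 w 60.0 F [-0.3 -0.4  5.8] q [ 0.15  0.7  -0.02  1.56  0.02  0.89 -1.06]
shift cm [-26.15  12.66  -8.11] turn 0.368
```

>>> servo_tool --pt "0 0 0 -0.5 0" --pt "0 0 0 -1.5 0" --pt "0 0 0 -3 0" --pt "0 0 0 -3 0" --pt "0 0 0 0 0"

```text
clock: 3.9
tcp_pos: [670.0, -140.9, 193.8]
tcp_rot: [3.08, 0.604, 0.011]
contact_force: [-0.4, 0.1, -1.2]
width: 59.7
```

```bash
python3 -c "
from h import *
go(473.8,-356.5,190,.02)"
```

```text
t 3.9 pos [ 670.  -140.9  193.8] yaw 0.387 tilt 0.0076 w 59.7 F [-0.4  0.1 -1.2] q [ 0.15  0.61 -0.02  1.47  0.01  1.05 -1.06]
shift cm [-26.31  12.55   0.26] turn 0.367
```

>>> servo_tool --pt "0 -1.5 0.7 0 0" --pt "0 -2.5 1.2 0 0" --pt "0 -3 1.4 0 0" --pt "0 -3 1.4 0 0" --pt "0 -3 1.4 0 0" --pt "0 -3 1.4 0 0" --pt "0 -3 1.4 0 0" --pt "0 -3 1.4 0 0" --pt "0 -2.5 1.3 0 0" --pt "0 -1.8 1 0 0.117" --pt "0 0 0 0 0.15" --pt "0 0 0 0 0.1"

```text
clock: 5.1
tcp_pos: [469.6, -357.5, 187.7]
tcp_rot: [-3.141, -0.019, 0.003]
contact_force: [0.9, 1.2, -2.5]
width: 59.8
```

>>> servo_tool --pt "0 0 0 0 0" --pt "0 0 0 0 0" --pt "0 0 0 0 0"

```text
clock: 5.4
tcp_pos: [471.5, -356.4, 188.1]
tcp_rot: [-3.141, -0.037, 0.001]
contact_force: [-0.1, -0.6, -2.3]
width: 59.7
```

```bash
python3 -c "
from h import *
go(473.8,-356.5,190,.02)
c=cap('top');crop(c,320,150,100,90,6,'b1.png');c=cap('scene');crop(c,110,160,100,100,6,'b2.png')"
```

```text
t 5.4 pos [ 471.5 -356.4  188.1] yaw 0.023 tilt 0.0006 w 59.7 F [-0.1 -0.6 -2.3] q [ 0.51  0.49  0.08  1.73 -0.05  0.92 -0.93]
shift cm [ 0.23  0.02 -0.19] turn 0.003
```

View pics/b1.png

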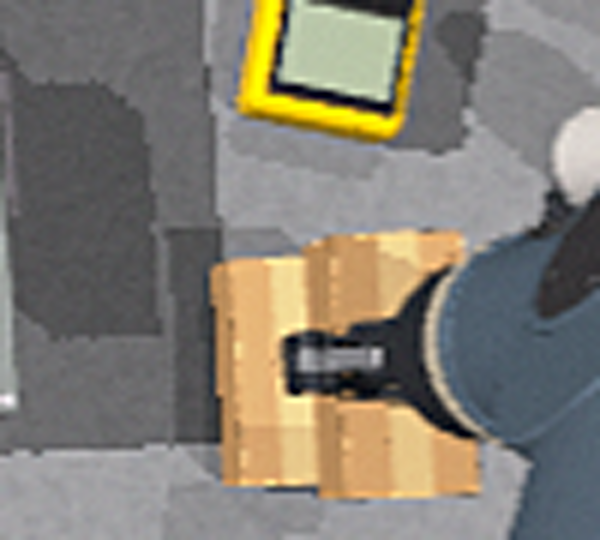

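View pics/b2.png

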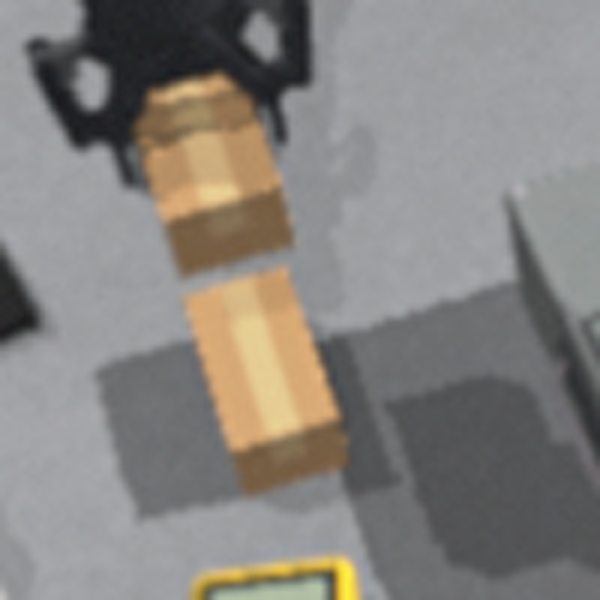

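```bash
python3 -c "
from h import *
import pickle
s=pickle.load(open('d0.pkl','rb'));t=s['top'];s=s['scene']
U=lambda a:np.array(a)/6+[110,160]-.417
V=lambda a:np.array(a)/6+[320,150]-.417
p=back(s,[U((182,275)),U((293,243))],179);print(p,p.mean(0))
p=back(s,[U((160,215)),U((282,186))],224);print(p,p.mean(0))
p=back(s,[U((243,495)),U((346,463))],0);print('base bottom',p,p.mean(0))
p=back(s,[U((238,452)),U((346,430))],45);print('base top',p,p.mean(0))
p=back(t,[V((320,500)),V((482,490)),V((308,246)),V((465,232))],224);print(p)
"
```

```text
[[ 527.71415593 -383.74407002  179.        ]
 [ 527.13375128 -326.6480597   179.        ]] [ 527.42395361 -355.19606486  179.        ]
[[ 527.4836077  -385.66727669  224.        ]
 [ 530.48228786 -325.4667011   224.        ]] [ 528.98294778 -355.5669889   224.        ]
base bottom [[ 532.02072187 -386.15815361    0.        ]
 [ 531.58637194 -327.46463023    0.        ]] [ 531.80354691 -356.81139192    0.        ]
base top [[ 538.45133684 -382.06519153   45.        ]
 [ 545.50163988 -324.00586589   45.        ]] [ 541.97648836 -353.03552871   45.        ]
[[ 408.69843354 -314.38194166  224.        ]
 [ 411.72459874 -387.47627478  224.        ]
 [ 523.75551697 -314.06251984  224.        ]
 [ 528.67690726 -385.6240434   224.        ]]
```

>>> servo_tool --pt "0 0.45 0.05 1 0" --pt "0 0 0 2 0" --pt "0 0 0 3 0" --pt "0 0 0 3 0" --pt "0 0 0 2 0" --pt "0 0 0 1 0" --pt "0 0 0 0.5 0" --pt "0 0 0 0 0" --pt "0 0 0 0 0"

```text
clock: 6.4
tcp_pos: [476.9, -357.2, 64.1]
tcp_rot: [3.141, 0.033, 0.002]
contact_force: [-0.0, 0.4, -0.8]
width: 59.6
```

```bash
python3 -c "
from h import *
go(476,-357,55,.023)
c=cap('top');crop(c,320,150,100,90,6,'b3.png');c=cap('scene');crop(c,110,180,80,80,8,'b4.png')"
```

```text
t 6.4 pos [ 476.9 -357.2   64.1] yaw 0.021 tilt 0.0015 w 59.6 F [-0.   0.4 -0.8] q [ 0.52  0.65  0.06  1.84 -0.06  0.65 -0.92]
shift cm [-0.09 -0.03  0.91] turn -0.002
```

View pics/b4.png

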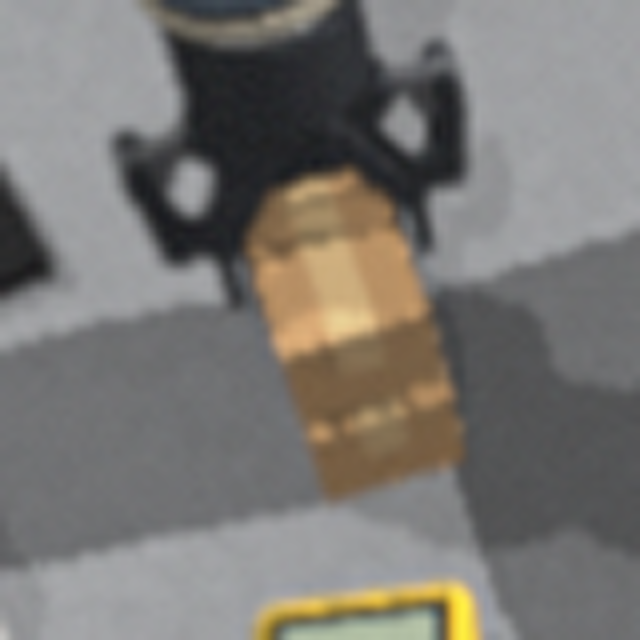

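View pics/b3.png

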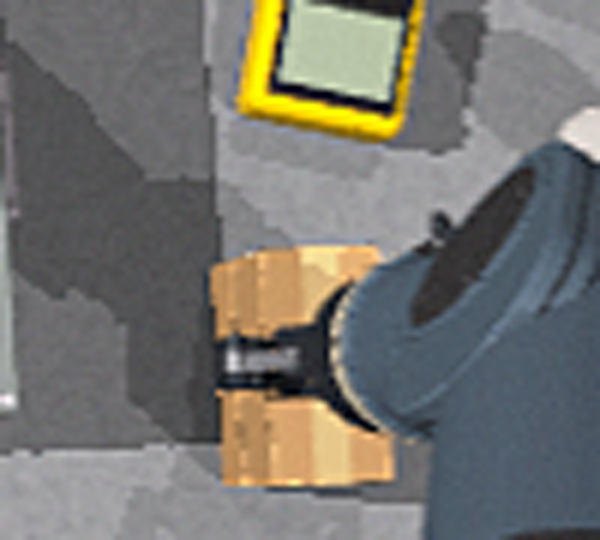

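>>> servo_tool --pt "0 -0.1 0 0.4 0" --pt "0 0 0 0.3 0" --pt "0 0 0 0 0" --pt "0 0 0 0.1 0" --pt "0 0 0 0.1 0" --pt "0 0 0 0 0"

```text
clock: 7.1
tcp_pos: [475.4, -356.9, 54.2]
tcp_rot: [-3.141, -0.033, 0.0]
contact_force: [-0.5, -0.0, -2.4]
width: 59.2
```

```bash
python3 -c "
from h import *
go(476,-357,55,.023)"
```

```text
t 7.1 pos [ 475.4 -356.9   54.2] yaw 0.021 tilt 0.0001 w 59.2 F [-0.5 -0.  -2.4] q [ 0.53  0.66  0.06  1.85 -0.06  0.63 -0.92]
shift cm [ 0.06  0.01 -0.08] turn -0.002
```

>>> servo_tool --pt "0 0 0 0.15 0" --pt "0 0 0 0 0" --pt "0 0 0 0 0"

```text
clock: 7.4
tcp_pos: [475.5, -356.9, 54.0]
tcp_rot: [3.141, 0.032, 0.001]
contact_force: [-4.0, 2.7, 12.5]
width: 59.5
```

```bash
python3 -c "
from h import *
go(476,-357,55,.023)"
```

```text
t 7.4 pos [ 475.5 -356.9   54. ] yaw 0.021 tilt 0.0008 w 59.5 F [-4.   2.7 12.5] q [ 0.53  0.66  0.06  1.85 -0.06  0.63 -0.92]
shift cm [ 0.05  0.01 -0.1 ] turn -0.002
```

>>> servo_tool --pt "0 0 0 -0.12 0" --pt "0 0 0 0 0" --pt "78 0 0 0 0" --pt "85 0 0 0 0" --pt "100 0 0 0 0" --pt "100 0 0 0 0" --pt "100 0 0 0 0"

```text
clock: 8.1
tcp_pos: [475.4, -356.9, 53.9]
tcp_rot: [-3.141, -0.033, 0.0]
contact_force: [0.6, 0.1, 0.3]
width: 85.8
```

>>> servo_tool --pt "100 0 0 -1 0" --pt "100 0 0 -2 0" --pt "100 0 0 -4 0" --pt "100 0 0 -5 0" --pt "100 0 0 -3 0" --pt "100 0 0 0 0"

```text
clock: 8.7
tcp_pos: [477.2, -358.5, 209.6]
tcp_rot: [3.137, 0.032, 0.011]
contact_force: [0.5, -0.8, 0.2]
width: 85.4
```

```bash
python3 -c "
from h import *
go(658,90,190,-.249)
c=cap('top');crop(c,320,150,100,90,6,'b5.png');c=cap('scene');crop(c,110,180,80,80,8,'b6.png')"
```

```text
t 8.7 pos [ 477.2 -358.5  209.6] yaw 0.02 tilt 0.0088 w 85.4 F [ 0.5 -0.8  0.2] q [ 0.51  0.47  0.09  1.69 -0.05  0.97 -0.94]
shift cm [ 18.97 -44.48   1.88] turn 0.269
```

View pics/b6.png

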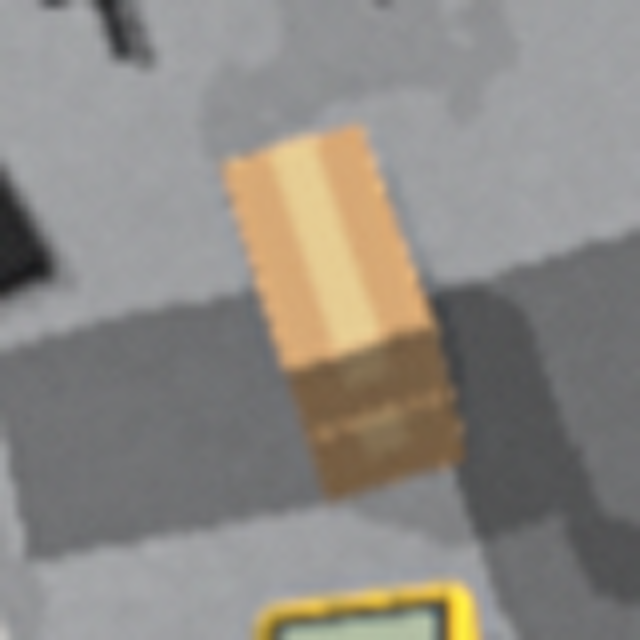

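>>> servo_tool --pt "100 1.5 -3 0 0.1" --pt "100 1.5 -4 0 0.1" --pt "100 1.8 -4 0 0.069" --pt "100 0 -4 0 0" --pt "100 0 -4 0 0" --pt "100 0 -4 0 0" --pt "100 0 -4 0 0" --pt "100 0 -4 0 0" --pt "100 0 -4 0 0" --pt "100 0 -4 0 0" --pt "100 0 0 0 0" --pt "100 0 0 0 0"

```text
clock: 10.0
tcp_pos: [600.7, 20.8, 202.5]
tcp_rot: [3.117, -0.385, -0.004]
contact_force: [-0.2, -0.8, 0.0]
width: 85.3
```

```bash
python3 -c "
from h import *
import pickle
d={n:cap(n) for n in('top','scene')};pickle.dump(d,open('d1.pkl','wb'))
t,s=d['top'],d['scene']
go(658,90,190,-.249)
for cs in([t],[s],[t,s]): print(fit(cs,np.array([473,-356.,.02]),0,90))
for cs in([t],[s],[t,s]): print(fit(cs,np.array([658,89.,-.25]),100))
"
```

```text
t 10.1 pos [600.8  18.3 203.2] yaw -0.25 tilt 0.0021 w 85.3 F [ 0.5 -0.1 -0.2] q [-0.19  0.49  0.13  1.68 -0.07  0.97 -1.86]
shift cm [ 3.78 -8.37  1.3 ] turn -0.001
(array([ 4.73487133e+02, -3.56405803e+02,  2.06787012e-02]), np.float64(0.051290437678401524))
(array([ 4.73418980e+02, -3.56847379e+02,  2.98645437e-02]), np.float64(0.039209213615023476))
(array([ 4.73579304e+02, -3.56639511e+02,  2.92193847e-02]), np.float64(0.09153641819997052))
(array([ 7.27058390e+02,  4.87486139e+01, -6.83991938e-01]), np.float64(1.0))
(array([ 6.57057472e+02,  8.90839957e+01, -2.61733140e-01]), np.float64(0.06645256916996048))
(array([ 6.58883448e+02,  8.80107543e+01, -2.67343332e-01]), np.float64(2.626876646903821))
```

>>> servo_tool --pt "100 1.8 -4 0.5 0" --pt "100 1.5 -3.4 1 0" --pt "100 0.4 -0.9 1 0" --pt "100 0 0 1.5 0" --pt "100 0 0 1.5 0" --pt "100 0 0 0 0" --pt "100 0 0 0 0"

```text
clock: 10.8
tcp_pos: [657.5, 89.4, 149.0]
tcp_rot: [3.116, -0.392, -0.001]
contact_force: [0.3, -0.1, -0.0]
width: 85.6
```

```bash
python3 -c "
from h import *
go(657.5,89.4,108,-.25)
c=cap('scene');crop(c,250,160,90,80,8,'a3.png')"
```

```text
t 10.8 pos [657.5  89.4 149. ] yaw -0.25 tilt 0.0011 w 85.6 F [ 0.3 -0.1 -0. ] q [-0.28  0.64  0.12  1.57 -0.09  0.94 -1.95]
shift cm [ 0.  -0.   4.1] turn -0.0
```

View pics/a3.png

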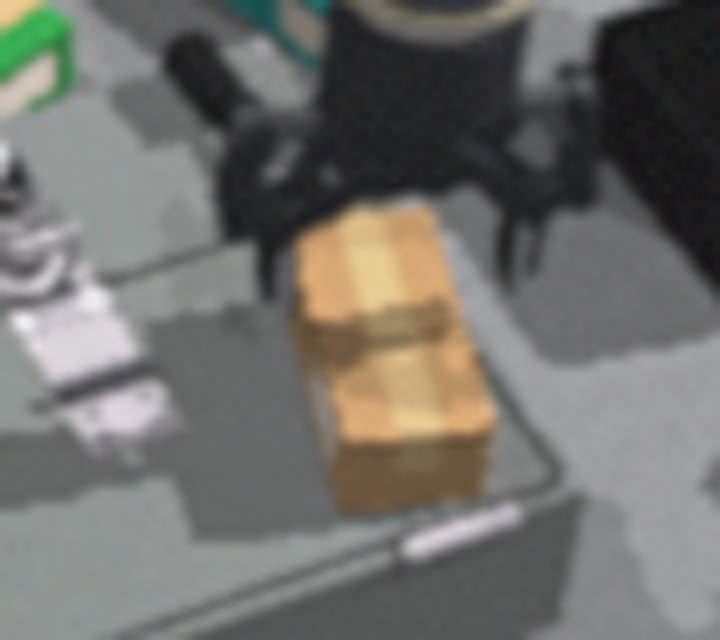

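>>> servo_tool --pt "100 0 0 1.5 0" --pt "100 0 0 1.5 0" --pt "100 0 0 0.9 0" --pt "100 0 0 0 0" --pt "0 0 0 0 0" --pt "0 0 0 0 0" --pt "0 0 0 0 0" --pt "0 0 0 0 0" --pt "0 0 0 0 0" --newtons 25

```text
clock: 11.75
tcp_pos: [658.3, 90.9, 111.0]
tcp_rot: [-3.117, 0.389, -0.003]
contact_force: [-1.3, -0.7, 6.2]
width: 59.5
```

```bash
python3 -c "
from h import *
go(657.5,89.4,108,-.25)"
```

```text
t 11.75 pos [658.3  90.9 111. ] yaw -0.248 tilt 0.0016 w 59.5 F [-1.3 -0.7  6.2] q [-0.27  0.68  0.11  1.61 -0.09  0.86 -1.95]
shift cm [-0.04  0.17  0.3 ] turn 0.002
```

>>> servo_tool --pt "0 0 0 -0.5 0" --pt "0 0 0 -1.5 0" --pt "0 0 0 -3 0" --pt "0 0 0 -3 0" --pt "0 0 0 -1 0" --pt "0 0 0 0 0"

```text
clock: 12.35
tcp_pos: [658.4, 91.2, 201.5]
tcp_rot: [-3.116, 0.389, -0.004]
contact_force: [-0.9, 0.7, -2.1]
width: 59.7
```

```bash
python3 -c "
from h import *
go(474.5,-356.6,190,.025)"
```

```text
t 12.35 pos [658.4  91.2 201.5] yaw -0.248 tilt 0.0027 w 59.7 F [-0.9  0.7 -2.1] q [-0.28  0.59  0.13  1.51 -0.08  1.04 -1.95]
shift cm [-6.83 47.93  1.07] turn -0.273
```

>>> servo_tool --pt "0 -0.2 1.5 0 0" --pt "0 -0.4 3 0 0" --pt "0 -0.6 4 0 0" --pt "0 -0.6 4 0 0" --pt "0 -0.6 4 0 0" --pt "0 -0.6 4 0 0" --pt "0 -0.6 4 0 0" --pt "0 -0.6 4 0 0" --pt "0 -0.6 4 0 0" --pt "0 -0.6 4 0 0" --pt "0 -0.6 4 0 0" --pt "0 -0.5 3 0 0"

```text
clock: 13.55
tcp_pos: [484.3, -317.6, 198.3]
tcp_rot: [3.117, -0.393, -0.005]
contact_force: [0.3, -0.2, -1.0]
width: 59.6
```

>>> servo_tool --pt "0 -0.4 2 0 -0.05" --pt "0 0 1.5 0 -0.1" --pt "0 0 0 0 -0.123" --pt "0 0 0 0 0" --pt "0 0 0 0 0"

```text
clock: 14.05
tcp_pos: [474.9, -347.6, 198.8]
tcp_rot: [-3.14, -0.033, 0.003]
contact_force: [0.1, 0.5, -1.2]
width: 59.7
```

```bash
python3 -c "
from h import *
go(474.5,-356.6,190,.025)"
```

```text
t 14.05 pos [ 474.9 -347.6  198.8] yaw 0.021 tilt 0.0023 w 59.7 F [ 0.1  0.5 -1.2] q [ 0.5   0.48  0.08  1.72 -0.05  0.95 -0.95]
shift cm [-0.06  0.9   0.88] turn -0.004
```

>>> servo_tool --pt "0 0 0.9 1 0" --pt "0 0 0 2 0" --pt "0 0 0 2.5 0" --pt "0 0 0 2 0" --pt "0 0 0 1 0" --pt "0 0 0 0 0" --pt "0 0 0 0 0"

```text
clock: 14.75
tcp_pos: [476.6, -357.1, 115.3]
tcp_rot: [3.141, 0.038, 0.0]
contact_force: [-0.0, 0.5, -0.9]
width: 59.4
```

```bash
python3 -c "
from h import *
go(474.5,-356.6,101,.025)
c=cap('scene');crop(c,110,180,80,80,8,'b7.png')"
```

```text
t 14.75 pos [ 476.6 -357.1  115.3] yaw 0.024 tilt 0.0004 w 59.4 F [-0.   0.5 -0.9] q [ 0.52  0.58  0.07  1.8  -0.05  0.77 -0.93]
shift cm [-0.21 -0.05  1.43] turn -0.001
```

View pics/b7.png

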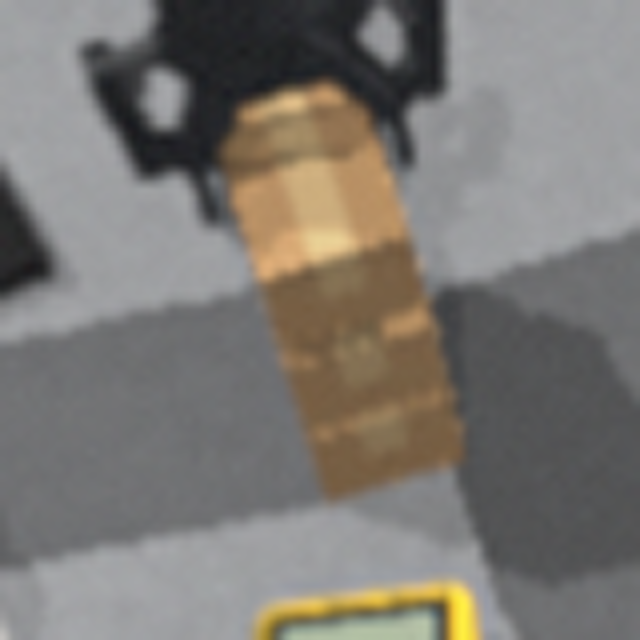

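```bash
python3 -c "
from h import *
import pickle
s=pickle.load(open('d0.pkl','rb'))['scene']
U=lambda a:np.array(a)/8+[110,180]-.4375
for n,a,b,z in(('held',(281,352),(432,312),104),('heldtop',(262,280),(412,240),149),('mid top',(287,370),(437,325),90),('mid bot',(312,430),(452,393),45),('base bot',(332,498),(462,455),0)):
  p=back(s,[U(a),U(b)],z);print(n,p.round(1).tolist(),p.mean(0).round(1))
"
```

```text
held [[537.5, -385.5, 104.0], [539.6, -325.5, 104.0]] [ 538.6 -355.5  104. ]
heldtop [[539.0, -384.6, 149.0], [540.5, -326.4, 149.0]] [ 539.8 -355.5  149. ]
mid top [[535.3, -385.3, 90.0], [534.8, -324.5, 90.0]] [ 535.  -354.9   90. ]
mid bot [[531.1, -382.7, 45.0], [533.6, -325.1, 45.0]] [ 532.4 -353.9   45. ]
base bot [[532.1, -382.9, 0.0], [530.4, -326.9, 0.0]] [ 531.3 -354.9    0. ]
```

>>> servo_tool --pt "0 -0.35 0 0.4 0" --pt "0 0 0 0.4 0" --pt "0 0 0 0.2 0" --pt "0 0 0 0.15 0" --pt "0 0 0 0 0" --pt "0 0 0 0 0"

```text
clock: 15.4
tcp_pos: [473.0, -356.9, 103.5]
tcp_rot: [3.141, 0.039, 0.0]
contact_force: [-0.3, -0.3, -1.2]
width: 59.8
```

```bash
python3 -c "
from h import *
go(473,-357,101,.025)"
```

```text
t 15.4 pos [ 473.  -356.9  103.5] yaw 0.025 tilt 0.0001 w 59.8 F [-0.3 -0.3 -1.2] q [ 0.52  0.59  0.07  1.81 -0.06  0.74 -0.93]
shift cm [0.   0.01 0.25] turn -0.0
```

>>> servo_tool --pt "0 0 0 0.12 0" --pt "0 0 0 0.08 0" --pt "0 0 0 0 0" --pt "0 0 0 0 0"

```text
clock: 15.8
tcp_pos: [472.9, -356.8, 101.5]
tcp_rot: [-3.141, -0.039, 0.0]
contact_force: [-0.2, 0.4, -1.9]
width: 59.8
```

```bash
python3 -c "
from h import *
go(473,-357,101,.025)"
```

```text
t 15.8 pos [ 472.9 -356.8  101.5] yaw 0.025 tilt 0.0001 w 59.8 F [-0.2  0.4 -1.9] q [ 0.53  0.6   0.07  1.82 -0.06  0.73 -0.93]
shift cm [0.01 0.02 0.05] turn -0.0
```

>>> servo_tool --pt "0 0 0 0.08 0" --pt "0 0 0 0.04 0" --pt "0 0 0 0 0"

```text
clock: 16.1
tcp_pos: [472.9, -356.9, 101.0]
tcp_rot: [3.141, 0.039, 0.001]
contact_force: [-1.9, 1.6, 6.4]
width: 59.8
```

```bash
python3 -c "
from h import *
go(473,-357,101,.025)"
```

```text
t 16.1 pos [ 472.9 -356.9  101. ] yaw 0.025 tilt 0.0006 w 59.8 F [-1.9  1.6  6.4] q [ 0.53  0.6   0.07  1.82 -0.06  0.73 -0.93]
shift cm [0.01 0.01 0.  ] turn -0.0
```

Contact; release, rise and move back toward the lock.

>>> servo_tool --pt "0 0 0 -0.06 0" --pt "0 0 0 0 0" --pt "78 0 0 0 0" --pt "85 0 0 0 0" --pt "100 0 0 0 0" --pt "100 0 0 0 0" --pt "100 0 0 0 0" --pt "100 0 0 -1 0" --pt "100 0 0 -2 0" --pt "100 0 0 -4 0" --pt "100 0 0 -4 0" --pt "100 0 0 -2 0"

```text
clock: 17.3
tcp_pos: [473.7, -357.7, 235.3]
tcp_rot: [3.139, 0.038, 0.006]
contact_force: [-0.2, 0.0, -0.5]
width: 85.2
```

>>> servo_tool --pt "100 0 -2 0 0" --pt "100 0 -4 0 0" --pt "100 0 -4 0 0" --pt "100 0 -4 0 0" --pt "100 0 -2 0 0" --pt "100 0 0 0 0"

```text
clock: 17.9
tcp_pos: [469.2, -193.5, 231.8]
tcp_rot: [-3.14, -0.046, -0.001]
contact_force: [-0.7, 0.1, 0.2]
width: 85.3
```

```bash
python3 -c "
from h import *
import pickle
d={n:cap(n) for n in('top','scene')};pickle.dump(d,open('d2.pkl','wb'))
t,s=d['top'],d['scene']
go(507,-30,230,.03)
for cs in([t],[s]): print(fit(cs,np.array([473,-356.,.02]),0,135))
crop(s,110,170,80,80,8,'c1.png');crop(t,330,180,60,60,10,'c2.png');crop(s,230,170,64,56,12,'c3.png');crop(t,240,160,60,60,12,'c4.png')
"
```

```text
t 18.0 pos [ 469.  -197.1  231.7] yaw 0.026 tilt 0.0011 w 85.3 F [-1.  -0.2  0.5] q [ 0.26  0.33  0.06  1.87 -0.02  0.94 -1.21]
shift cm [  4.22 -16.6    0.16] turn -0.004
(array([ 4.73e+02, -3.56e+02,  2.00e-02]), np.float64(1.0))
(array([ 4.72399347e+02, -3.56969082e+02,  2.57544973e-02]), np.float64(0.03776538645038168))
```

View pics/c1.png

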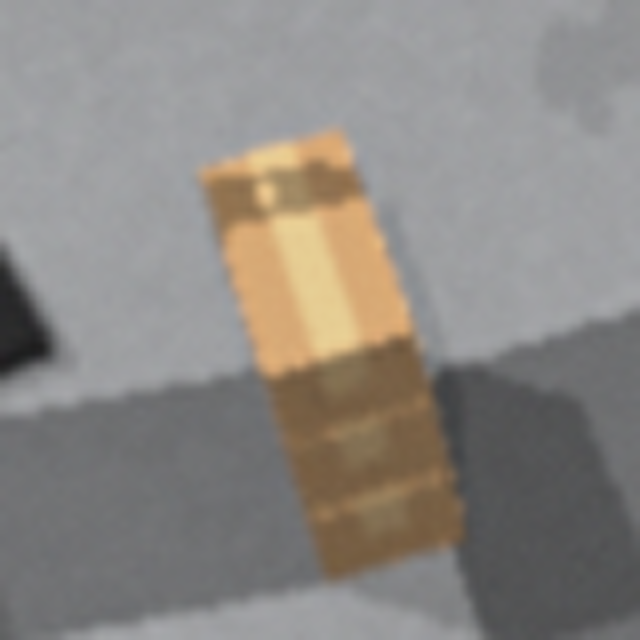

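View pics/c2.png

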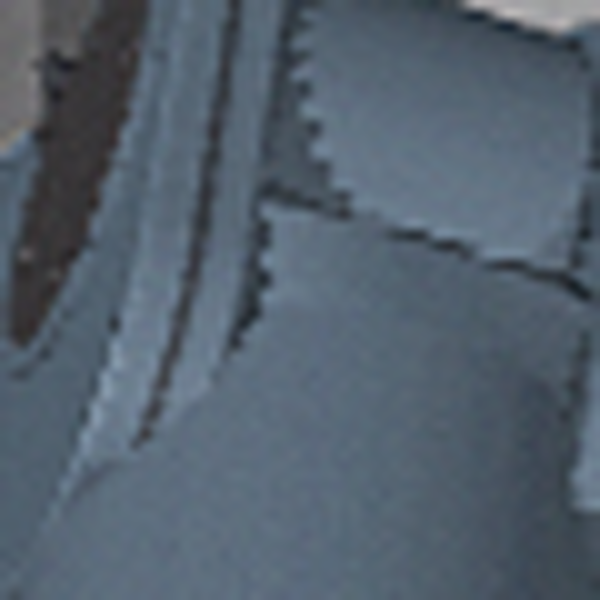

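View pics/c3.png

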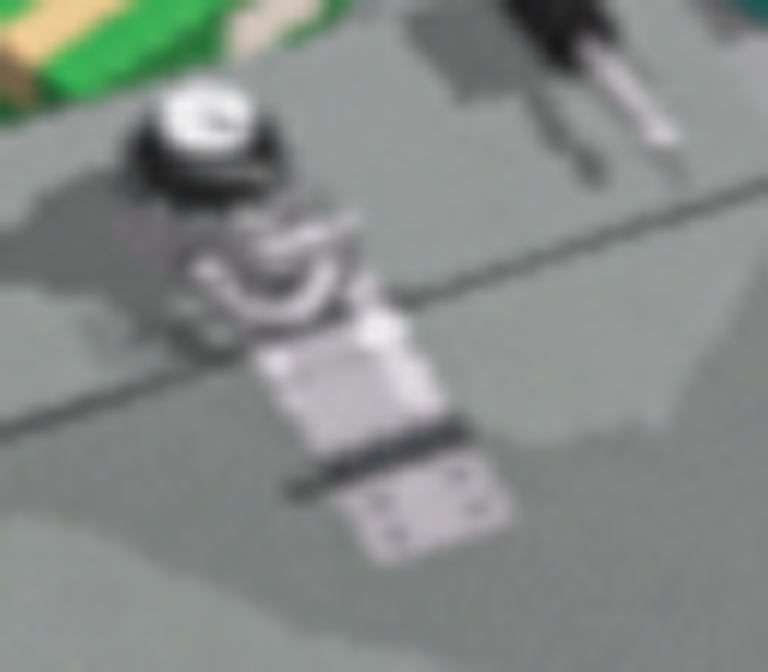

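View pics/c4.png

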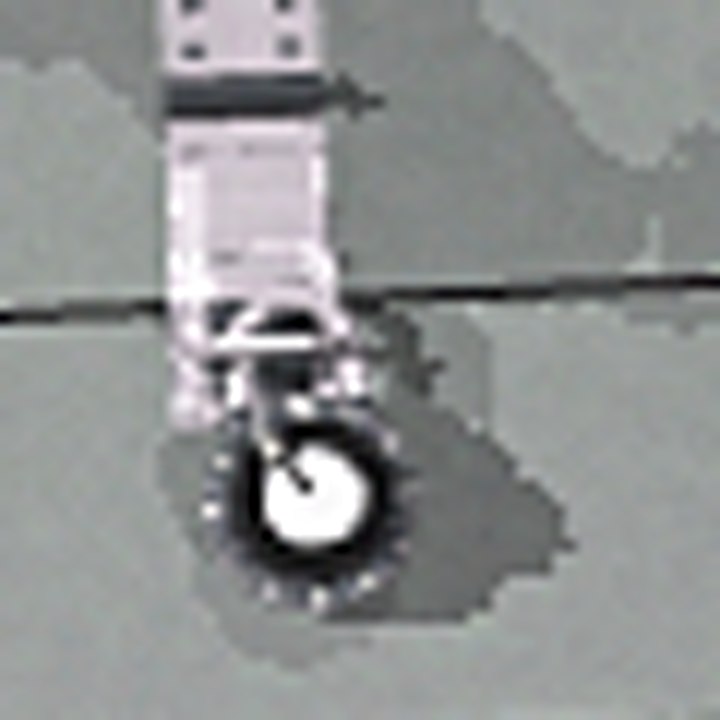

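```bash
cat >> h.py <<'E'
def ortho(c,cx,cy,z,half=45,k=7):
    n=int(2*half*k); jj,ii=np.meshgrid(np.arange(n),np.arange(n))
    X=cx+half-ii/k; Y=cy+half-jj/k   # x up, y left
    q=proj(c,np.c_[X.ravel(),Y.ravel(),np.full(X.size,z)]).reshape(n,n,2).astype(np.float32)
    return cv2.remap(c["frame"],q,None,cv2.INTER_CUBIC)
E
python3 -c "
from h import *
import pickle
d=pickle.load(open('d2.pkl','rb'))
t,s=d['top'],d['scene']
for z in (126,):
  a=np.hstack([ortho(t,508,-30,z,45,8)]);
  cv2.imwrite('pics/o1.png',a[:590]); 
  a=ortho(s,508,-30,z,45,8); cv2.imwrite('pics/o2.png',a[:590])
"
```

```text
(no output)
```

View pics/o1.png

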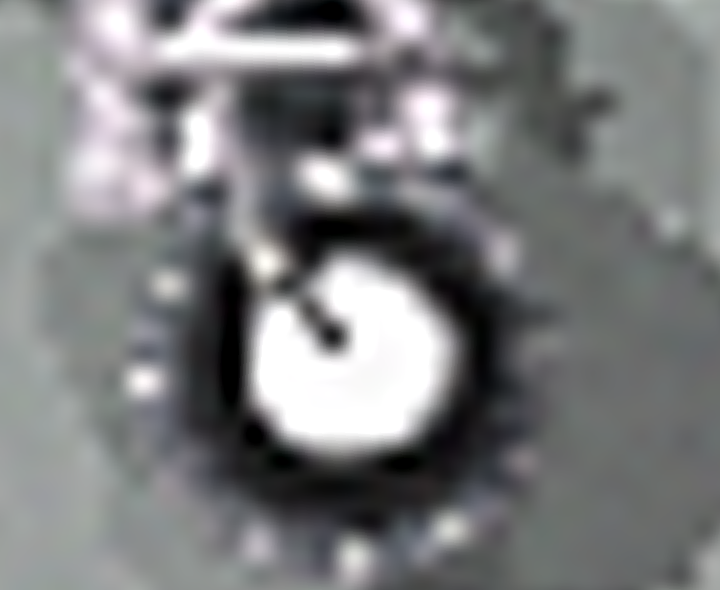

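View pics/o2.png

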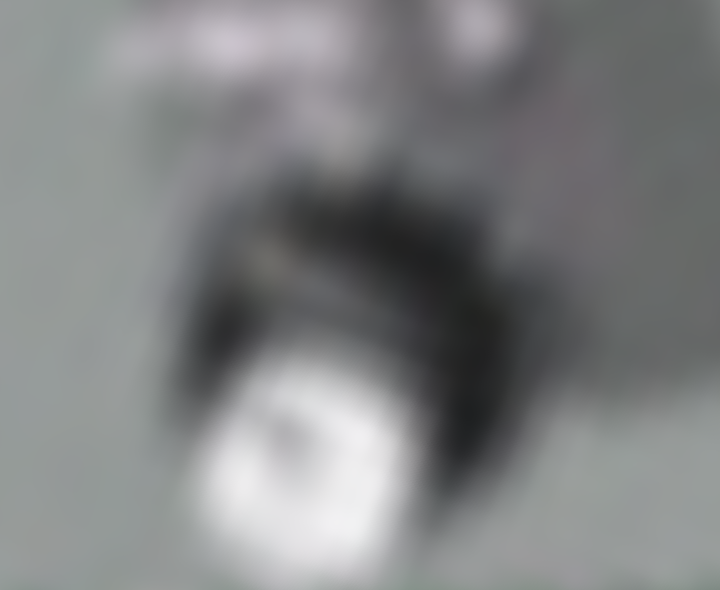

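```bash
python3 -c "
from h import *
import pickle
d=pickle.load(open('d2.pkl','rb'))
t,s=d['top'],d['scene']
W=lambda u,v:[508+45-v/8,-30+45-u/8,126]
a=proj(t,[W(352,352)]);print('top knob',back(t,a,141))
a=proj(s,[W(305,465)]);print('scene knob',back(s,a,141))
a=proj(t,[W(341,366)]);print('ring',back(t,a,122))
go(507.5,-28.5,230,.026)
"
```

```text
top knob [[507.9459311 -28.6456043 141.       ]]
scene knob [[508.95277331 -28.53085731 141.        ]]
ring [[507.52512489 -27.71482255 122.        ]]
t 18.0 pos [ 469.  -197.1  231.7] yaw 0.026 tilt 0.0011 w 85.3 F [-1.  -0.2  0.5] q [ 0.26  0.33  0.06  1.87 -0.02  0.94 -1.21]
shift cm [  4.27 -16.75   0.16] turn -0.0
```

>>> servo_tool --pt "50 1 -4 0 0" --pt "50 1 -4 0 0" --pt "50 1 -4 0 0" --pt "50 1 -4 0 0" --pt "50 0.3 -0.8 0 0" --pt "50 0 0 0 -0.1" --pt "50 0 0 0 -0.15" --pt "50 0 0 0 -0.15" --pt "50 0 0 0 -0.15" --pt "50 0 0 0 -0.15" --pt "50 0 0 0 -0.15" --pt "50 0 0 0 -0.15"

```text
clock: 19.2
tcp_pos: [508.0, -29.9, 231.0]
tcp_rot: [2.735, 1.545, -0.0]
contact_force: [-0.9, -0.3, 0.1]
width: 42.7
```

>>> servo_tool --pt "50 0 0 0 -0.15" --pt "50 0 0 0 -0.15" --pt "50 0 0 0 -0.15" --pt "50 0 0 0 -0.15" --pt "50 0 0 0 -0.15" --pt "50 0 0 0 -0.15" --pt "50 0 0 0 -0.15" --pt "50 0 0 0 -0.15" --pt "50 0 0 0 -0.15" --pt "50 0 0 0 -0.15" --pt "50 0 0 0 -0.15" --pt "50 0 0 0 0"

```text
clock: 20.4
tcp_pos: [508.0, -29.9, 230.8]
tcp_rot: [-0.727, -3.056, 0.0]
contact_force: [0.7, -0.5, -0.2]
width: 42.6
```

```bash
python3 -c "
from h import *
go(508.2,-28.4,160,2.71)"
```

```text
t 20.4 pos [508.  -29.9 230.8] yaw 2.674 tilt 0.0003 w 42.6 F [ 0.7 -0.5 -0.2] q [ 0.42  0.38 -0.62  1.85  0.26  0.99  0.79]
shift cm [0.05 0.15 7.08] turn -0.036
```

>>> servo_tool --pt "50 0.05 0.15 2 -0.036" --pt "50 0 0 3 0" --pt "50 0 0 2 0" --pt "50 0 0 1 0" --pt "50 0 0 0 0" --pt "50 0 0 0 0"

```text
clock: 21.0
tcp_pos: [508.5, -26.6, 151.5]
tcp_rot: [0.674, 3.068, 0.0]
contact_force: [0.7, 0.4, 0.2]
width: 42.4
```

```bash
python3 -c "
from h import *
go(508.2,-28.4,129,2.71)
c=cap('scene');crop(c,210,130,90,80,8,'e1.png')"
```

```text
t 21.0 pos [508.5 -26.6 151.5] yaw 2.709 tilt 0.0007 w 42.4 F [0.7 0.4 0.2] q [ 0.37  0.47 -0.59  1.96  0.35  0.81  0.72]
shift cm [-0.05 -0.18  2.25] turn -0.001
```

View pics/e1.png

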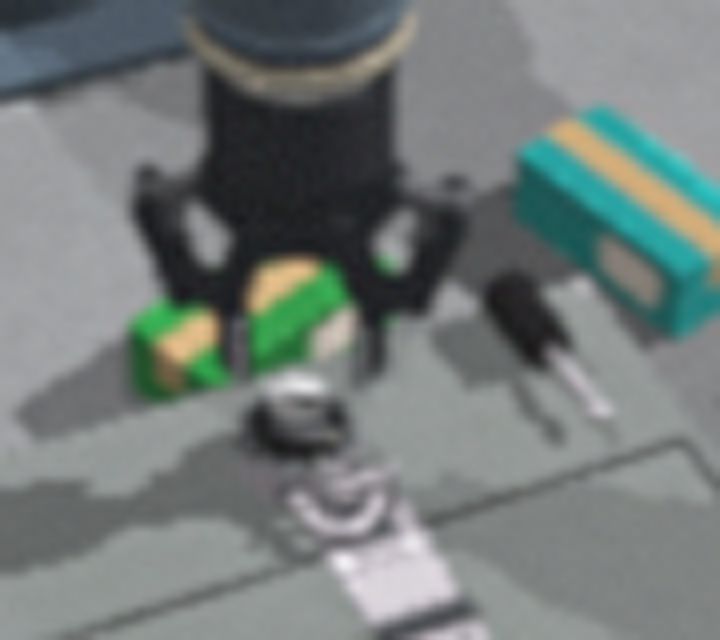

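>>> servo_tool --pt "50 -0.05 -0.17 1 0" --pt "50 0 0 0.7 0" --pt "50 0 0 0.4 0" --pt "50 0 0 0 0" --pt "50 0 0 0 0"

```text
clock: 21.55
tcp_pos: [507.7, -27.9, 129.8]
tcp_rot: [-0.671, -3.069, -0.0]
contact_force: [-0.2, 0.7, 0.5]
width: 42.7
```

```bash
python3 -c "
from h import *
go(508.2,-28.4,129,2.71)"
```

```text
t 21.55 pos [507.7 -27.9 129.8] yaw 2.711 tilt 0.0003 w 42.7 F [-0.2  0.7  0.5] q [ 0.36  0.5  -0.57  1.99  0.38  0.76  0.7 ]
shift cm [-0.07 -0.02  0.08] turn 0.001
```

>>> servo_tool --pt "0 0 0 0 0" --pt "0 0 0 0 0" --pt "0 0 0 0 0" --pt "0 0 0 0 0" --pt "0 0 0 0 0" --pt "0 0 0 0 0" --newtons 25

```text
clock: 22.15
tcp_pos: [508.0, -28.1, 130.1]
tcp_rot: [0.671, 3.068, 0.0]
contact_force: [-0.6, -0.7, 3.4]
width: 22.6
```

```bash
python3 -c "
from h import *
go(508.2,-28.4,129,2.71)"
```

```text
t 22.15 pos [508.  -28.1 130.1] yaw 2.711 tilt 0.0007 w 22.6 F [-0.6 -0.7  3.4] q [ 0.36  0.5  -0.57  1.99  0.38  0.76  0.7 ]
shift cm [-0.03 -0.02  0.11] turn 0.001
```

>>> servo_tool --pt "0 0 0 0 0.05" --pt "0 0 0 0 0.1" --pt "0 0 0 0 0.12" --pt "0 0 0 0 0.12" --pt "0 0 0 0 0.12" --pt "0 0 0 0 0.12" --pt "0 0 0 0 0.12" --pt "0 0 0 0 0.12" --pt "0 0 0 0 0.12" --pt "0 0 0 0 0.1" --pt "0 0 0 0 0.06" --pt "0 0 0 0 0"

```text
clock: 23.35
tcp_pos: [508.1, -27.8, 130.1]
tcp_rot: [2.233, 2.209, 0.001]
contact_force: [1.5, 0.5, 3.9]
width: 22.7
```

```bash
python3 -c "
from h import *
go(508.2,-28.4,129,2.711-2.618);print(r.get_state()['torque'])
c=cap('scene');crop(c,220,150,80,70,9,'e2.png')"
```

```text
t 23.35 pos [508.1 -27.8 130.1] yaw 1.56 tilt 0.001 w 22.7 F [1.5 0.5 3.9] q [ 0.13  0.46 -0.24  1.99  0.16  0.7  -0.22]
shift cm [-0.06  0.01  0.11] turn 1.467
[ 0.05697007 -0.36737884 -0.01382406]
```

View pics/e2.png

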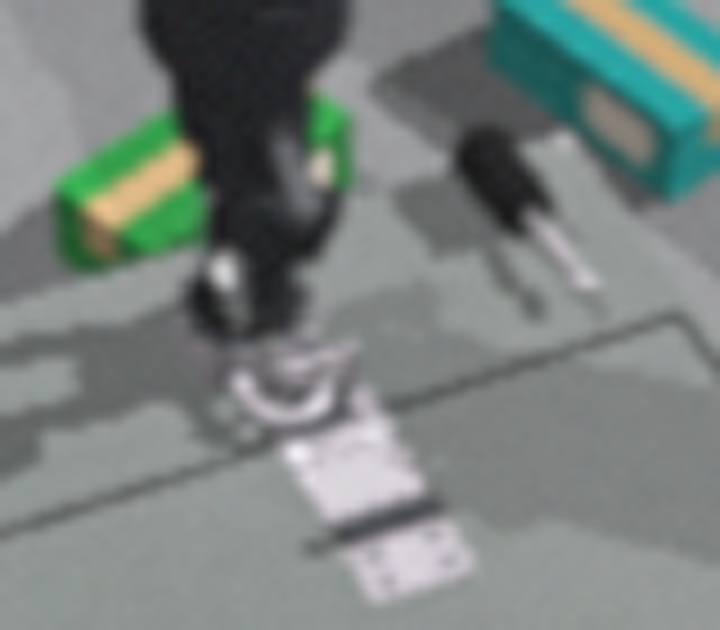

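>>> servo_tool --pt "0 0 0 0 0.07" --pt "0 0 0 0 0.12" --pt "0 0 0 0 0.15" --pt "0 0 0 0 0.15" --pt "0 0 0 0 0.15" --pt "0 0 0 0 0.15" --pt "0 0 0 0 0.15" --pt "0 0 0 0 0.15" --pt "0 0 0 0 0.15" --pt "0 0 0 0 0.15" --pt "0 0 0 0 0.12" --pt "0 0 0 0 0.05"

```text
clock: 24.6
tcp_pos: [508.1, -28.5, 130.1]
tcp_rot: [3.141, -0.003, 0.001]
contact_force: [1.0, -2.0, 5.5]
width: 22.3
```

>>> servo_tool --pt "0 0 0 0 0" --pt "0 0 0 0 0" --pt "0 0 0 0 0"

```text
clock: 24.9
tcp_pos: [508.0, -28.5, 130.1]
tcp_rot: [3.141, 0.004, 0.001]
contact_force: [1.5, -1.9, 5.0]
width: 22.6
```

```bash
python3 -c "
from h import *
go(508.2,-28.4,129,2.711-2.618);print(r.get_state()['torque'])
c=cap('top');cv2.imwrite('pics/e4.png',ortho(c,515,-28,126,45,8)[:590]);c=cap('scene');crop(c,220,150,80,70,9,'e3.png')"
```

```text
t 24.9 pos [508.  -28.5 130.1] yaw 0.002 tilt 0.0008 w 22.6 F [ 1.5 -1.9  5. ] q [-0.18  0.47  0.21  2.   -0.15  0.68 -1.45]
shift cm [ 0.02 -0.01  0.11] turn -0.091
[-0.50176138 -0.36136961 -0.0194208 ]
```

View pics/e3.png

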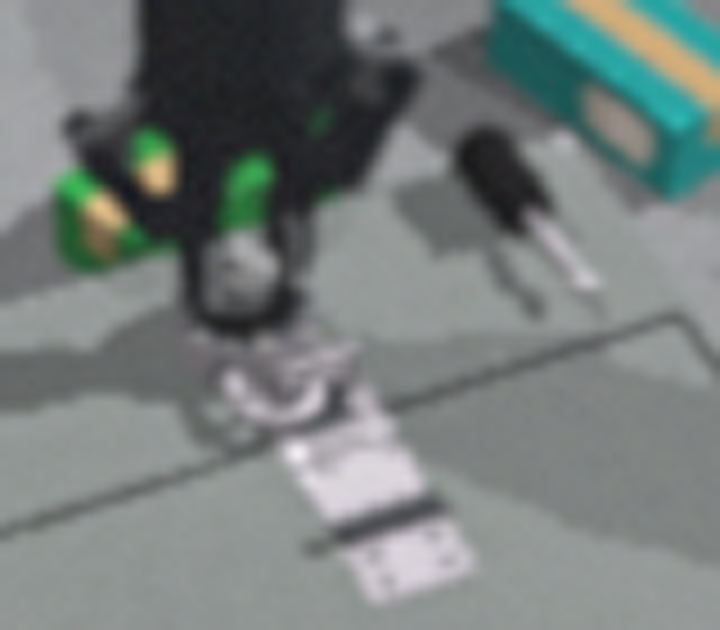

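View pics/e4.png

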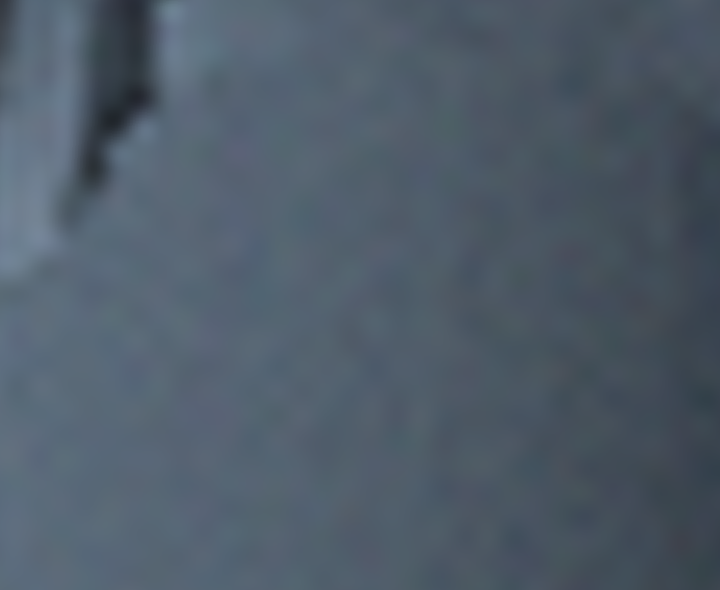

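>>> servo_tool --pt "40 0 0 0 0" --pt "50 0 0 0 0" --pt "50 0 0 0 0" --pt "50 0 0 -1 0" --pt "70 0 0 -3 0" --pt "100 0 1 -3 0" --pt "100 0 3 -2 0" --pt "100 0 4 0 0" --pt "100 0 4 0 0" --pt "100 0 3 0 0" --pt "100 0 0 0 0"

```text
clock: 26.1
tcp_pos: [506.9, -183.1, 220.8]
tcp_rot: [3.139, -0.008, 0.001]
contact_force: [-0.6, 0.5, -0.2]
width: 85.3
```

```bash
python3 -c "
from h import *
import pickle
d={n:cap(n) for n in('top','scene')};pickle.dump(d,open('d3.pkl','wb'))
go(508,-28,160,0.1)
cv2.imwrite('pics/e5.png',ortho(d['top'],515,-28,126,45,8)[:600]);crop(d['scene'],220,150,80,70,9,'e6.png')"
```

```text
t 26.2 pos [ 507.5 -178.4  220.3] yaw -0.001 tilt 0.0003 w 85.5 F [-0.9  1.5  0.3] q [ 0.06  0.4   0.27  1.82 -0.13  0.94 -1.18]
shift cm [  0.04 -15.04   6.03] turn -0.101
```

View pics/e5.png

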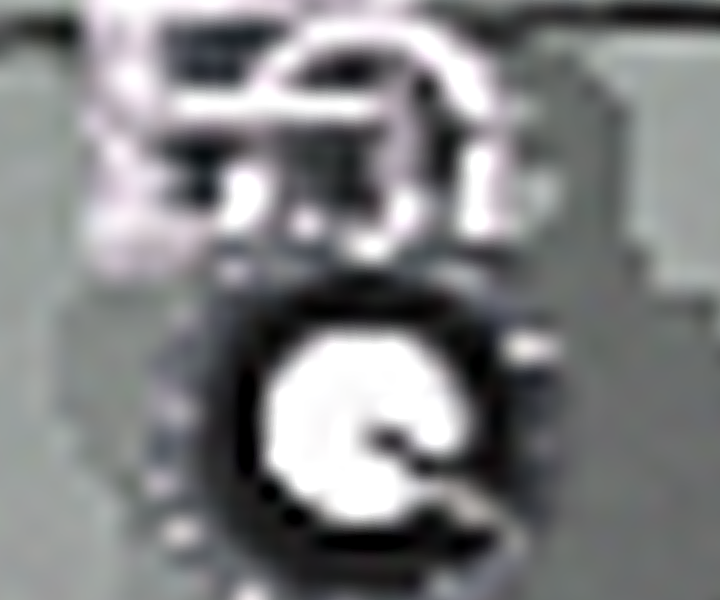

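View pics/e6.png

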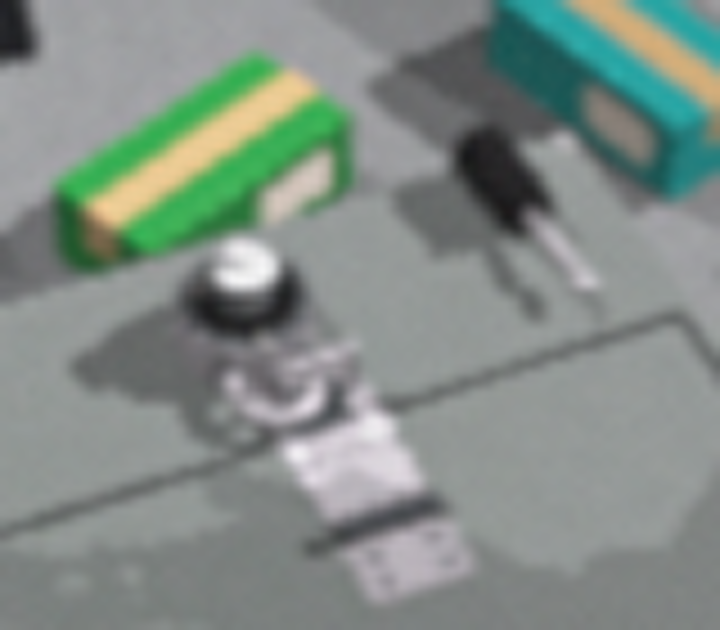

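>>> servo_tool --pt "100 0 -3 0 0.05" --pt "100 0 -4 0 0" --pt "100 0 -4 1 0" --pt "100 0 -3 2 0" --pt "100 0 -1 2 0" --pt "100 0 0 1 0" --pt "100 0 0 0 0" --pt "100 0 0 0 0"

```text
clock: 27.0
tcp_pos: [513.8, -29.0, 160.5]
tcp_rot: [3.14, -0.079, 0.0]
contact_force: [0.2, 0.2, 0.3]
width: 85.2
```

```bash
python3 -c "
from h import *
go(505.6,-28.2,103,-.05)
c=cap('scene');crop(c,210,130,90,80,8,'f1.png')"
```

```text
t 27.0 pos [513.8 -29.  160.5] yaw -0.05 tilt 0.0005 w 85.2 F [0.2 0.2 0.3] q [-0.21  0.43  0.24  1.96 -0.15  0.77 -1.5 ]
shift cm [-0.82 -0.05  5.75] turn -0.0
```

View pics/f1.png

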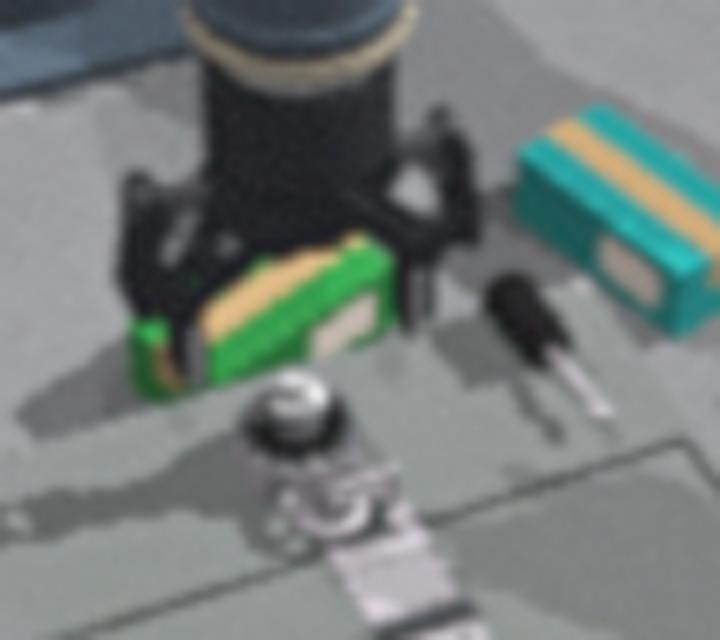

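>>> servo_tool --pt "100 -0.8 -0.05 1 0" --pt "100 0 0 2 0" --pt "100 0 0 1.5 0" --pt "100 0 0 0.8 0" --pt "100 0 0 0.4 0" --pt "100 0 0 0 0" --pt "100 0 0 0 0"

```text
clock: 27.75
tcp_pos: [506.1, -27.5, 103.5]
tcp_rot: [-3.141, 0.078, -0.001]
contact_force: [0.3, -0.1, -0.1]
width: 85.4
```

```bash
python3 -c "
from h import *
go(505.6,-28.2,102,-.05)"
```

```text
t 27.75 pos [506.1 -27.5 103.5] yaw -0.049 tilt 0.0009 w 85.4 F [ 0.3 -0.1 -0.1] q [-0.18  0.51  0.21  2.04 -0.18  0.62 -1.47]
shift cm [-0.05  0.07  0.15] turn 0.001
```

>>> servo_tool --pt "100 -0.05 0.07 0.15 0" --pt "0 0 0 0 0" --pt "0 0 0 0 0" --pt "0 0 0 0 0" --pt "0 0 0 0 0" --pt "0 0 0 0 0" --pt "0 0 0 0 0" --newtons 45

```text
clock: 28.45
tcp_pos: [505.3, -28.0, 101.9]
tcp_rot: [-3.14, 0.077, -0.001]
contact_force: [-2.2, 0.4, 5.6]
width: 52.5
```

```bash
python3 -c "
from h import *
go(505.6,-28.2,102,-.05)
c=cap('scene');crop(c,210,130,90,80,8,'f2.png')"
```

```text
t 28.45 pos [505.3 -28.  101.9] yaw -0.049 tilt 0.0006 w 52.5 F [-2.2  0.4  5.6] q [-0.18  0.51  0.21  2.04 -0.18  0.61 -1.47]
shift cm [ 0.03  0.02 -0.01] turn 0.001
```

View pics/f2.png

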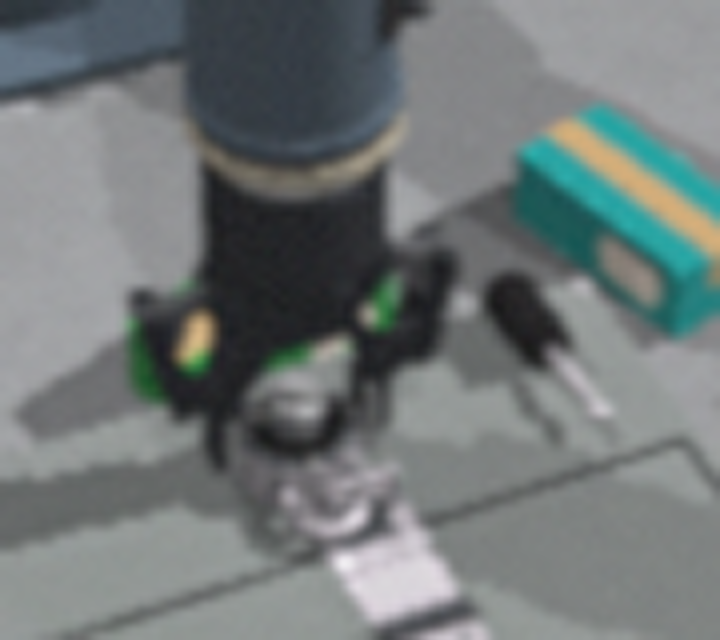

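>>> servo_tool --pt "0 -0.3 0 0 0" --pt "0 -0.3 0 0 0" --pt "0 -0.3 0 0 0" --pt "0 -0.3 0 0 0" --pt "0 0 0 0 0"

```text
clock: 29.0
tcp_pos: [493.7, -27.4, 101.9]
tcp_rot: [-3.141, 0.077, -0.003]
contact_force: [4.5, -0.8, 7.3]
width: 52.5
```

```bash
python3 -c "
from h import *
go(478,-27,102,-.05)"
```

```text
t 29.0 pos [493.7 -27.4 101.9] yaw -0.049 tilt 0.0018 w 52.5 F [ 4.5 -0.8  7.3] q [-0.19  0.49  0.21  2.07 -0.18  0.59 -1.47]
shift cm [-1.57  0.04 -0.02] turn 0.001
```

>>> servo_tool --pt "0 -0.3 0 0 0" --pt "0 -0.3 0 0 0" --pt "0 -0.3 0 0 0" --pt "0 -0.3 0 0 0" --pt "0 0 0 0 0" --pt "0 0 0 0 0"

```text
clock: 29.6
tcp_pos: [481.7, -26.7, 101.9]
tcp_rot: [-3.14, 0.077, -0.002]
contact_force: [3.2, -0.0, 7.8]
width: 52.4
```

```bash
python3 -c "
from h import *
go(478,-27,102,-.05)"
```

```text
t 29.6 pos [481.7 -26.7 101.9] yaw -0.049 tilt 0.0016 w 52.4 F [ 3.2 -0.   7.8] q [-0.19  0.48  0.21  2.1  -0.18  0.58 -1.47]
shift cm [-0.37  0.05 -0.01] turn 0.001
```

>>> servo_tool --pt "0 -0.2 0 0 0" --pt "0 -0.2 0 0 0" --pt "0 -0.1 0 0 0" --pt "0 0 0 0 0"

```text
clock: 30.0
tcp_pos: [477.3, -26.4, 101.9]
tcp_rot: [-3.141, 0.077, -0.004]
contact_force: [4.6, 0.8, 5.7]
width: 52.6
```

```bash
python3 -c "
from h import *
go(478,-27,102,-.05)
c=cap('scene');crop(c,210,130,90,80,8,'f3.png')
c=cap('top');cv2.imwrite('pics/f4.png',ortho(c,520,-28,111,45,8)[:600])"
```

```text
t 30.0 pos [477.3 -26.4 101.9] yaw -0.049 tilt 0.0026 w 52.6 F [4.6 0.8 5.7] q [-0.19  0.48  0.21  2.11 -0.18  0.57 -1.47]
shift cm [ 0.07  0.05 -0.01] turn 0.001
```

View pics/f3.png

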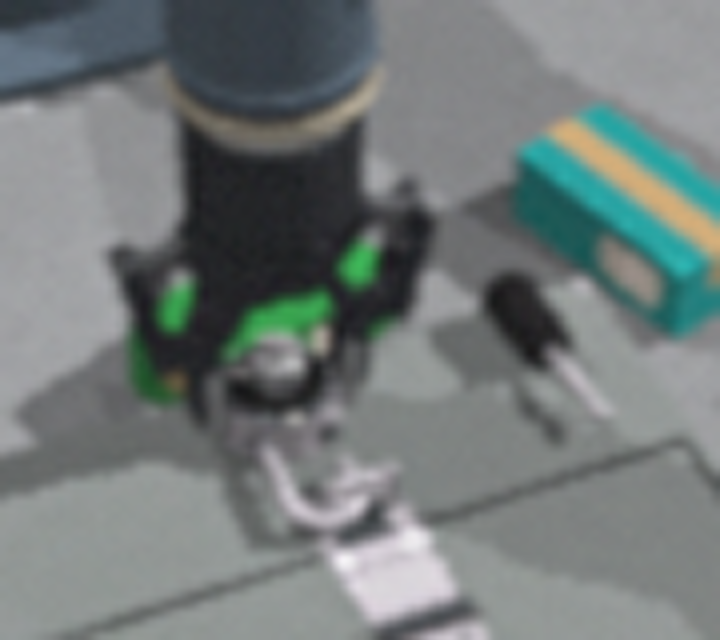

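View pics/f4.png

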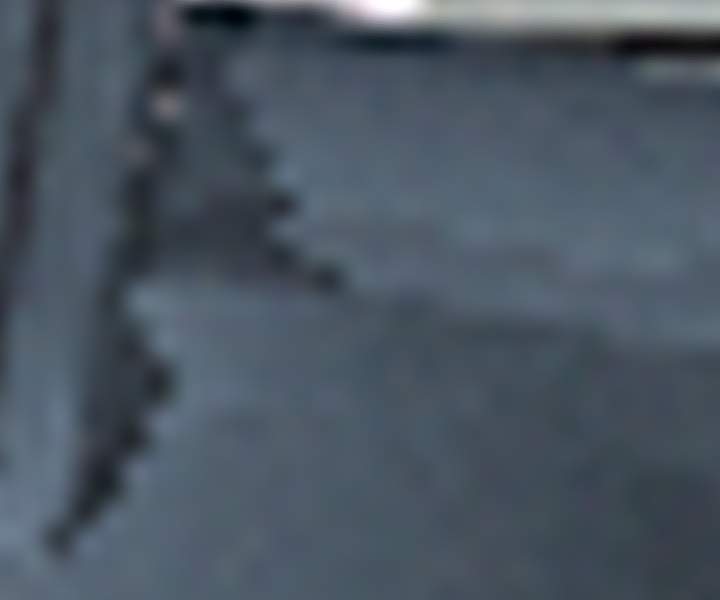

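>>> servo_tool --pt "0 -0.1 0 0 0" --pt "0 -0.1 0 0 0" --pt "0 0 0 0 0"

```text
clock: 30.4
tcp_pos: [477.0, -26.4, 101.9]
tcp_rot: [3.141, -0.077, 0.009]
contact_force: [10.4, 0.2, -0.6]
width: 52.8
```

```bash
python3 -c "
from h import *
go(478,-27,102,-.05)"
```

```text
t 30.4 pos [477.  -26.4 101.9] yaw -0.049 tilt 0.0056 w 52.8 F [10.4  0.2 -0.6] q [-0.19  0.47  0.21  2.11 -0.18  0.57 -1.47]
shift cm [ 0.1   0.05 -0.01] turn 0.001
```

>>> servo_tool --pt "0 0.2 0 0 0" --pt "0 0.4 0 0 0" --pt "0 0.5 0 0 0" --pt "0 0.5 0 0 0" --pt "0 0.5 0 0 0" --pt "0 0.5 0 0 0" --pt "0 0.4 0 0 0" --pt "0 0.2 0 0 0" --pt "0 0 0 0 0" --pt "0 0 0 0 0"

```text
clock: 31.4
tcp_pos: [501.7, -28.1, 101.8]
tcp_rot: [-3.14, 0.078, 0.012]
contact_force: [-14.1, 0.8, 27.2]
width: 52.2
```

```bash
python3 -c "
from h import *
go(510.7,-28,102,-.05)
c=cap('scene');crop(c,220,150,64,56,12,'f5.png')"
```

```text
t 31.4 pos [501.7 -28.1 101.8] yaw -0.05 tilt 0.0074 w 52.2 F [-14.1   0.8  27.2] q [-0.18  0.51  0.21  2.04 -0.18  0.62 -1.47]
shift cm [ 0.9  -0.05 -0.03] turn 0.0
```

View pics/f5.png

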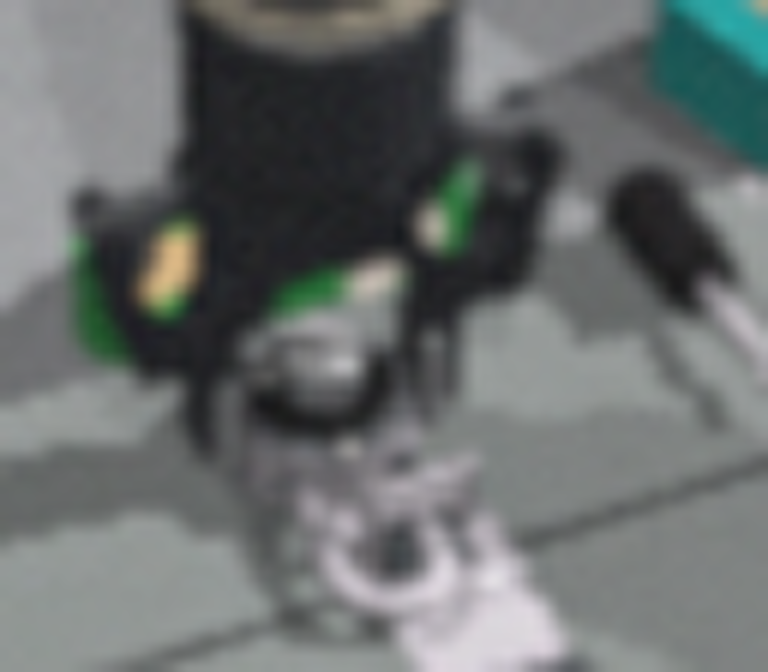

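```bash
python3 -c "
from h import *
go(510.7,-28,102,-.05)
c=cap('scene');a=ortho(c,555,-25,112,40,9);cv2.imwrite('pics/g1.png',a[:600])
U=lambda a:np.array(a)/12+[220,150]-.46
print(back(c,[U((395,612)),U((390,590)),U((475,462))],114), back(c,[U((475,462))],126))
c=cap('top');cv2.imwrite('pics/g2.png',ortho(c,550,-28,111,45,8)[:600])
"
```

```text
t 31.45 pos [501.7 -28.1 101.8] yaw -0.05 tilt 0.0073 w 52.3 F [-14.1   0.2  27.4] q [-0.18  0.51  0.21  2.04 -0.18  0.62 -1.47]
shift cm [ 0.9  -0.05 -0.03] turn 0.0
[[581.7529755  -37.96773083 114.        ]
 [573.69342393 -36.19077934 114.        ]
 [537.39155752   4.20765929 114.        ]] [[ 5.48003985e+02 -3.95024445e-01  1.26000000e+02]]
```

View pics/g1.png

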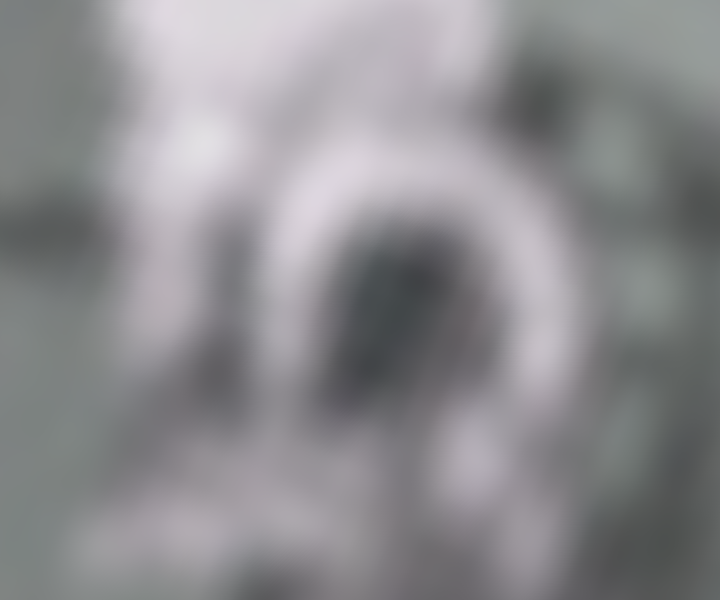

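View pics/g2.png

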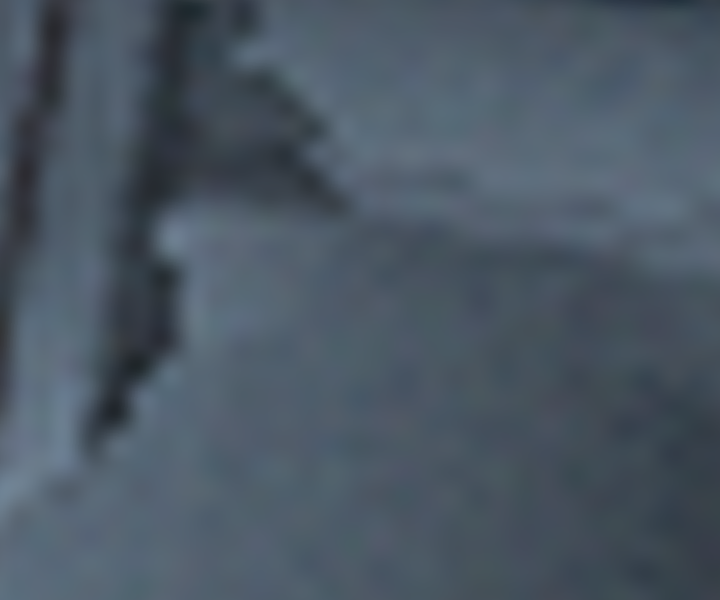

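>>> servo_tool --pt "0 0 0 -0.1 0" --pt "0 0 0 -0.1 0" --pt "0 0 0 0 0"

```text
clock: 31.85
tcp_pos: [505.4, -28.0, 103.0]
tcp_rot: [3.141, -0.077, -0.003]
contact_force: [0.6, -0.2, -3.0]
width: 52.2
```

```bash
python3 -c "
from h import *
go(510.7,-28,102,-.05)"
```

```text
t 31.85 pos [505.4 -28.  103. ] yaw -0.049 tilt 0.0016 w 52.2 F [ 0.6 -0.2 -3. ] q [-0.18  0.51  0.21  2.04 -0.18  0.62 -1.47]
shift cm [ 0.53 -0.02  0.1 ] turn 0.001
```

>>> servo_tool --pt "0 0.2 0 0 0" --pt "0 0.2 0 0 0" --pt "0 0.1 0 0 0" --pt "0 0 0 0 0" --pt "0 0 0 0 0"

```text
clock: 32.35
tcp_pos: [511.1, -28.3, 103.3]
tcp_rot: [3.141, -0.077, -0.0]
contact_force: [0.5, -0.3, -3.0]
width: 52.5
```

```bash
python3 -c "
from h import *
go(510.7,-28,102,-.05)
c=cap('scene');a=ortho(c,560,-25,113,40,9);cv2.imwrite('pics/g3.png',a[:640]);crop(c,220,150,64,56,12,'g4.png')
"
```

```text
t 32.35 pos [511.1 -28.3 103.3] yaw -0.049 tilt 0.0002 w 52.5 F [ 0.5 -0.3 -3. ] q [-0.18  0.51  0.21  2.02 -0.18  0.62 -1.47]
shift cm [-0.04 -0.03  0.13] turn 0.001
```

View pics/g3.png

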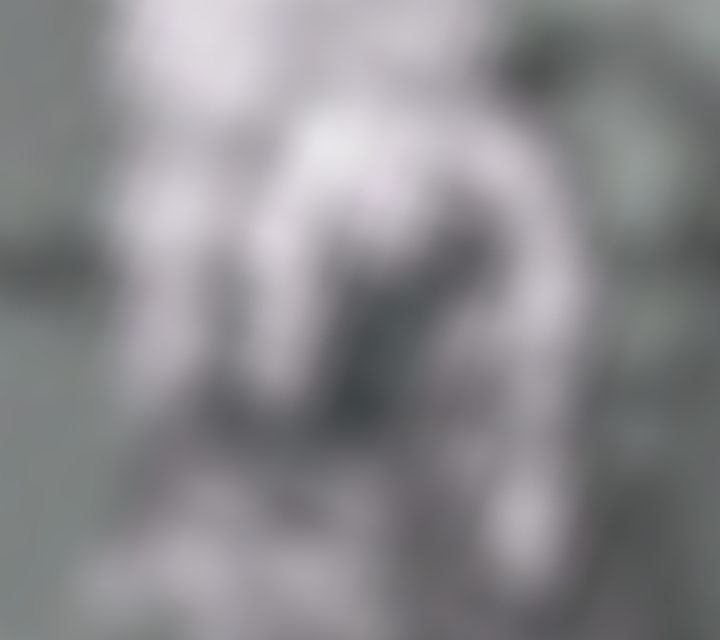

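View pics/g4.png

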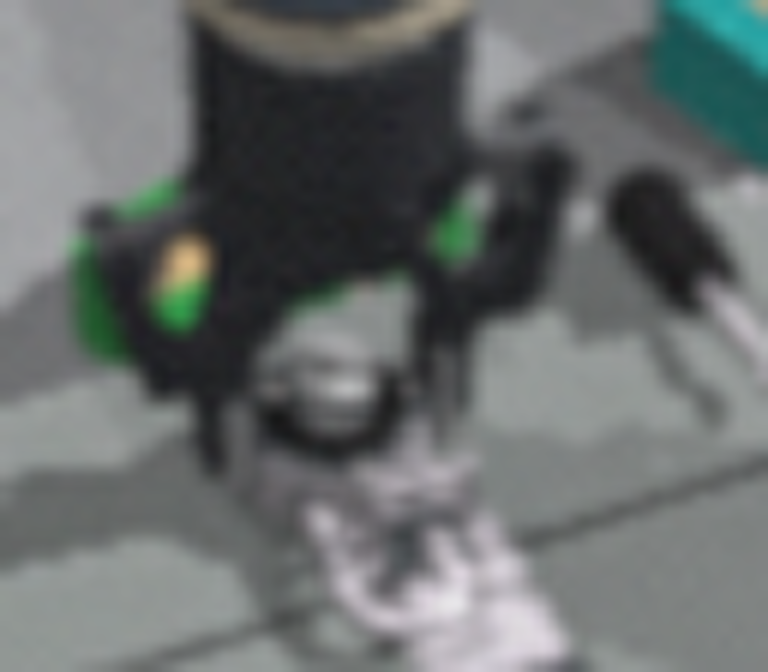

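>>> servo_tool --pt "0 0 0 -0.3 0" --pt "0 0 0 -0.4 0" --pt "0 0 0 -0.4 0" --pt "0 0 0 0 0"

```text
clock: 32.8
tcp_pos: [511.6, -28.3, 115.2]
tcp_rot: [-3.141, 0.077, -0.002]
contact_force: [-0.0, 0.3, -2.1]
width: 52.0
```

```bash
python3 -c "
from h import *
go(510.7,-28,140,-.05)"
```

```text
t 32.8 pos [511.6 -28.3 115.2] yaw -0.049 tilt 0.0013 w 52.0 F [-0.   0.3 -2.1] q [-0.19  0.49  0.22  2.01 -0.17  0.65 -1.48]
shift cm [-0.09 -0.03 -2.49] turn 0.001
```

>>> servo_tool --pt "0 -0.07 0 -0.5 0" --pt "0 0 0 -0.5 0" --pt "0 0 0 -0.5 0" --pt "0 0 0 -0.5 0" --pt "0 0 0 -0.5 0" --pt "0 0 0 0 0"

```text
clock: 33.4
tcp_pos: [510.9, -28.3, 140.2]
tcp_rot: [-3.141, 0.077, -0.002]
contact_force: [0.5, -0.4, -3.3]
width: 52.3
```

```bash
python3 -c "
from h import *
go(510.7,-28,230,-.05)
c=cap('scene');crop(c,210,130,80,70,9,'g5.png')"
```

```text
t 33.4 pos [510.9 -28.3 140.2] yaw -0.049 tilt 0.0012 w 52.3 F [ 0.5 -0.4 -3.3] q [-0.2   0.46  0.23  1.99 -0.16  0.71 -1.49]
shift cm [-0.01 -0.03 -8.98] turn 0.001
```

View pics/g5.png

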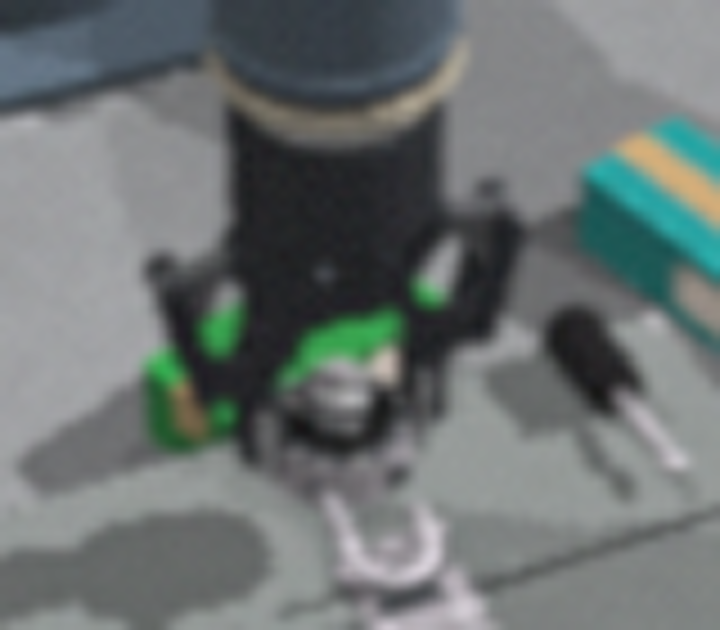

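>>> servo_tool --pt "0 0 0 -0.7 0" --pt "0 0 0 -1.2 0" --pt "0 0 0 -1.5 0" --pt "0 0 0 -1.5 0" --pt "0 0 0 -1.5 0" --pt "0 0 0 -1.5 0" --pt "0 0 0 -1.2 0" --pt "0 0 0 -0.8 0" --pt "0 0 0 -0.4 0" --pt "0 0 0 0 0" --pt "0 0 0 0 0" --pt "0 0 0 0 0"

```text
clock: 34.65
tcp_pos: [510.1, -28.2, 241.8]
tcp_rot: [3.141, -0.077, -0.002]
contact_force: [0.7, -0.3, -2.9]
width: 52.4
```

```bash
python3 -c "
from h import *
go(510.7,-28,240,-.05)
c=cap('scene');crop(c,190,90,100,110,6,'h1.png')
crop(c,110,170,80,80,8,'h2.png');c=cap('top');crop(c,330,180,60,60,8,'h3.png');cv2.imwrite('pics/h4.png',c['frame'])
t=c;s=cap('scene')
for cs in([t],[s]): print(fit(cs,np.array([473,-356.,.02]),0,135))"
```

```text
t 34.65 pos [510.1 -28.2 241.8] yaw -0.049 tilt 0.0012 w 52.4 F [ 0.7 -0.3 -2.9] q [-0.24  0.33  0.27  1.85 -0.11  0.97 -1.54]
shift cm [ 0.06 -0.03  0.18] turn 0.001
(array([ 4.72901308e+02, -3.55937567e+02,  2.57038935e-02]), np.float64(0.03416394858019954))
(array([ 4.73107279e+02, -3.56814651e+02,  2.41478259e-02]), np.float64(0.036373685468451246))
```

View pics/h1.png

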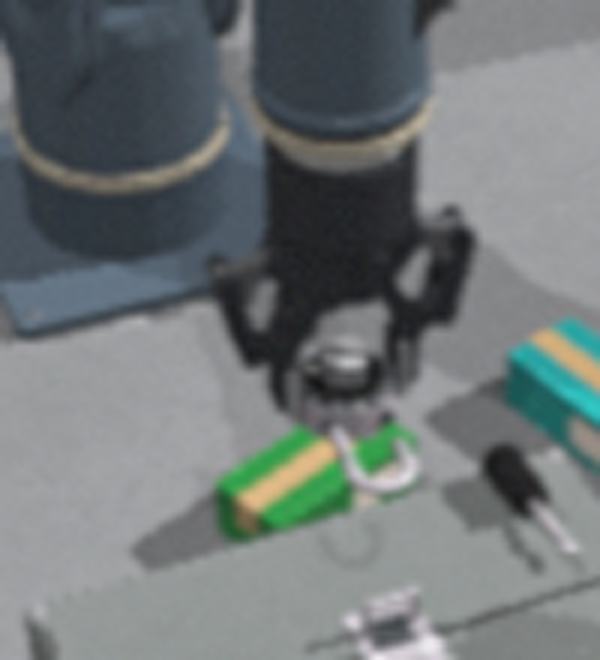

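View pics/h3.png

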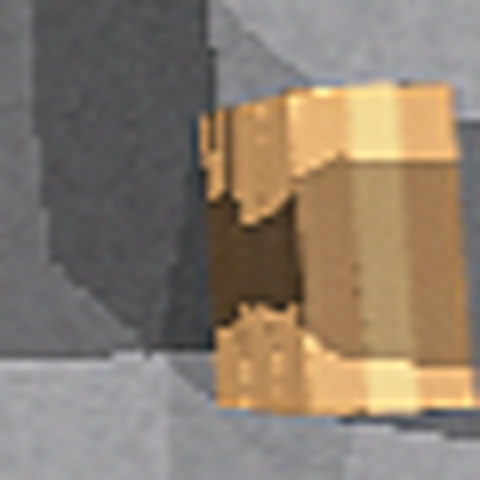

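View pics/h2.png

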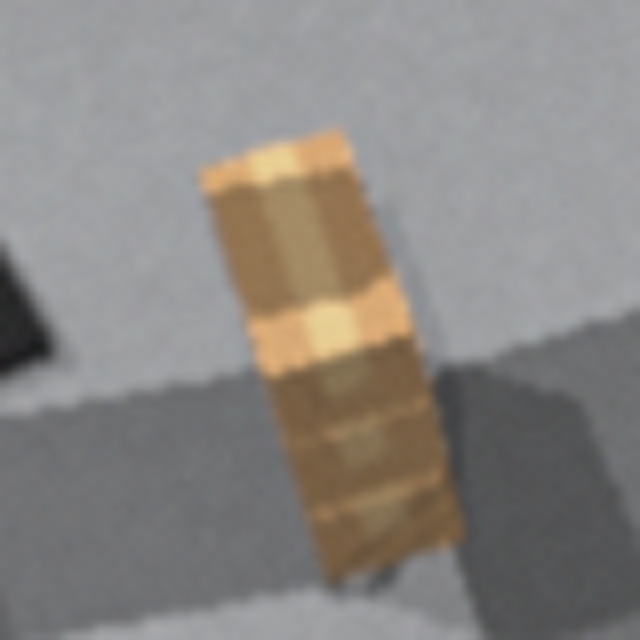

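```bash
python3 -c "
from h import *
s=r.get_state();print(s['qvel'].round(3),s['width'],s['clock']);print(r.finish_job())"
```

```text
[-0.001 -0.001  0.001 -0.004 -0.    -0.     0.001] 52.03062418090556 34.8
the job is handed in; nothing more can be done
None
```

The chest's hatch lid is clear, the padlock is open and off its staple, and I handed the job in at 34.8 s with the gripper still holding the lock. The hand-in gave no verdict.

- **Cartons:** Both were set one at a time on the bench carton. Both cameras fit the result as one straight box at about (473, -356) mm with yaw 0.025 rad. The ledges between cartons look like about 2–3 mm, judged by eye. I fitted only the column as a whole, not each carton's own offset.
- **Dial and shackle:** I turned the dial five clicks clockwise from one notch before the index. The picture then put the pointer about 2.08 rad past the index, against the 2.094 rad needed. I pulled the shackle out to its stop.
- **Taking the lock off:** Sliding back towards the staple, the lock caught with about 27 N upwards and 14 N against the motion, which looked like friction on the deck. Raising it about 2 mm freed it. It then came off the staple with no side force.
- **Final checks:** The lock hangs dial up with the shackle visibly out. Its underside is at about 240 mm by my reckoning, roughly 140 mm above the chest, and the arm is still. The gripper read 52 mm on the 54 mm body; it also read about 1.5 mm low on the knob.
- **Not measured at the end:** I judged the shackle's opening from the pictures. I did not measure the bystanders' positions, but nothing was seen to touch them.

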